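# Check the print bed, then clear the belt clamps with tongs

## Robot

A 6-joint arm with a two-finger parallel gripper is mounted at the origin on the work surface. World frame = base frame: x ahead of the robot, y to its left, z up, the work surface at z = 0. Lengths are in m, angles in rad, forces in N, time in s.
With the tool pointing down it reaches from about 0.275 to 0.875 m from the base axis. Payload 12.5 kg.
Tool frame: the origin (TCP) lies at the very end of the fingers, on their centre line; the grasp point (between the pads) lies 19 mm behind it; z points along the fingers, x is the direction in which the jaws open and shut, and the axes are right-handed (so a half turn about z gives the same grasp; the last joint's range is limited). The gripper opens to 85 mm and grips with 20 to 120 N. Pads are 22 mm wide; open, the fingers measure 114 mm over their backs; the gripper's body (76 mm by 85 mm) begins 54 mm behind the grasp point. The pads swing forward as they close: fully open they stand 13 mm farther back than shut.
Start: joints at [1.169, 0.351, 1.652, -0, 1.139, -0.085], TCP at [0.171, 0.523, 0.231] pointing down, gripper open.
Joint ranges: [-2.75, 2.75], [-0.79, 2.1], [0.01, 2.65], [-1.57, 4.71], [0.07, 3.14], [-2.87, 2.87]. Speed limits (rad/s): [2.22, 2.22, 2.79, 3.14, 3.14, 3.14].

## Interface

Orientations are given as a rotation vector (axis times angle).
In Python, from bench import bot gives the robot as it stands.
- The arm moves only by the tool apply_moves, never from a script. Its argument "steps" is a list of rows, each a list of 6 numbers: the shift along the tool's x, y, z normalised to -1 to 1, where 1 is 0.3 m, then the turn, a rotation vector about the tool's x, y, z normalised to -1 to 1, where 1 is 45 degrees. In form: [[tx, ty, tz, ax, ay, az], ...]. A call has 1 to 12 rows; each row is the pose to reach, as a shift and turn from the pose measured when the call began, along the tool's axes at that moment; what a row does not reach only later rows make up. A row lasts 1/12 s, in which the tool goes at most 41.7 mm and 7.16 degrees, less where a joint would pass 70% of its speed; a pose out of reach is approached as far as the arm can. A call with a number of a shift or a turn outside -1 to 1 is refused whole. A call with a gripper value outside its range is refused whole. "claw" is the opening, from -1 (shut) to 1 (fully open), so that 0 is half open, set as the call begins (left out, the last holds). The fingers move at their own pace and stop on an object; "grip_force" is the grip in N (left out, the last holds). Time passes only in rows, so rows that repeat a pose let the fingers close. It gives the time, the measured TCP pose, the force and the opening at its end, in the units of the state.
- bot.observe(): the state, without advancing time (a new reading comes with each control period).
- bot.get_image(name): name is "side" or "top" or "wrist"; returns (picture, depth): 384x512x3 uint8, blue, green, red; 384x512 float32, m along the optical axis (not along the pixel's ray), 0 where there is no reading.
- bot.camera_params(name): a dict with "K" (3x3 intrinsics, pixels), "R" (3x3) and "t" (3): a world point X has camera coordinates R X + t. Camera axes: x right, y down, z forward; pixel columns grow to the right and rows downward; lengths in m; the calibration is good to about 2 mm. The wrist camera is an equidistant fisheye: a pixel r from the principal point sees the ray r / f radians off the axis. A picture is of the moment at which its call begins: read the wrist's pose just before it. camera_params takes no time and is no camera call; for the wrist camera it gives the pose at the moment of the call.
- bot.hand_in(): hands the job in, once; it reports no verdict.
The state is a dict: "t": time; "joints": joint angles; "joint_velocities": joint speeds; "tau": joint torques, N m; "eef_pos": TCP position; "tool_rot": TCP orientation; "wrist_force": force on the tool from outside, world axes, zero at the start; "torque": the same for the moment, N m; "width": finger opening in m.
Only numpy, scipy, OpenCV 4.12 (cv2) and the standard library are available. Lean on these libraries where they do the work, as an engineer would, in place of code of your own. Each camera call takes 0.05 s, during which the arm holds its last target.

## Task

Before the bed is cleared, aim the infrared thermometer at the white ring in the middle of the round print bed from about 10 cm and hold it steady on the ring for two seconds, then stand it back upright on its dock pad. Then pick up the spring tongs and use them (never the gripper's own fingers or the arm) to move every small printed belt clamp from the bed into the tray, one to a pocket, lying flat on the pocket's floor. Finally stand the tongs back in their plywood holder, and leave everything else on the bench where it is.

Things in the scene. Friction and masses are not known exactly. Their poses are not given: they have to be found in the camera images.
- bed_spot (a point): Centre of the aiming mark (white ring, 40 mm across, with a dot) on top of the fixed round print bed: dark disc 280 mm across, top 18 mm above the bench. Axes turn with the bed (z up). Near its +x rim, 103 to 127 mm from the centre and 40 mm wide (y), a printed bracket stays stuck: foot 6 mm high, outer wall 40 mm high.
- thermo_grip (a point): Angled-head infrared thermometer, 0.18 kg, standing upright: a grey column 30 (x) by 26 (y) mm, 136 mm high, on a black foot 60 by 44 by 12 mm, with a black nose barrel pointing forward (+x) and 45 degrees down. This point is on the column's axis 105 mm above the foot's underside, a good place to grip across y (26 mm). z is up; x is the way the nose faces.
- lens (a point): Centre of the lens at the tip of the thermometer's nose, 50 mm forward (+x) of the column's axis and 34 mm above the foot's underside. Its own x axis is the line of sight (forward and 45 degrees down while the thermometer is upright).
- dock_top (a point): Centre of the top of the thermometer's fixed dock: a black pad 86 (x) by 64 (y) mm, top 8 mm above the bench, no rim. The thermometer starts near its middle.
- tongs_grip (a point): Spring tongs standing tips down: two parallel upright steel arms, 132 mm long, each 12 mm wide (x) and 5 mm thick, 24 mm clear between them when open. Black grip pads 24 mm wide, 72 to 122 mm above the tips, lie outside the arms: 46 mm over both along y when open. This point: midway between the pads of the open tongs, 97 mm above the tips. z up; they close along y. 0.09 kg.
- tongs_tip (a point): Midway between the tips of the open tongs, at their lower ends (97 mm under tongs_grip, same axes). Held in a gripper, the jaws stay parallel and centred between its fingers; the clear gap between them is the finger opening less 22 mm. To keep hold of the tongs with jaws open, keep the fingers at 44 mm or less; to hold a part grip with about 20 N or more.
- tongs_jaw (a joint): Closing of the tongs, in m: 0 open (24 mm between the arms), at most 0.016 (8 mm). The +y arm slides towards the -y arm, to which the tongs' frame belongs, so the jaws' middle shifts to -y by half of this. Springs push the pads apart with 5 N (open) to 9 N (shut).
- holder_floor (a point): Centre of the floor of the tongs' fixed plywood holder, an open-topped pocket: floor 6 mm above the bench, inside 24 mm (x) by 44 mm (y) and 40 mm deep, top 46 mm above the bench. The tongs stand in it with the same x and y directions.
- clamp0_c (a point): Centre of a printed belt clamp: orange block 28 mm long (its x) by 16 by 16 mm, about 15 g, lying on the bed (any of its long sides may be up after a knock). There are three to five of them; one that is absent is None.
- clamp1_c (a point): Centre of a printed belt clamp: orange block 28 mm long (its x) by 16 by 16 mm, about 15 g, lying on the bed (any of its long sides may be up after a knock). There are three to five of them; one that is absent is None.
- clamp2_c (a point): Centre of a printed belt clamp: orange block 28 mm long (its x) by 16 by 16 mm, about 15 g, lying on the bed (any of its long sides may be up after a knock). There are three to five of them; one that is absent is None.
- clamp3_c (a point): Centre of a printed belt clamp: orange block 28 mm long (its x) by 16 by 16 mm, about 15 g, lying on the bed (any of its long sides may be up after a knock). There are three to five of them; one that is absent is None.
- clamp4_c (a point): Centre of a printed belt clamp: orange block 28 mm long (its x) by 16 by 16 mm, about 15 g, lying on the bed (any of its long sides may be up after a knock). There are three to five of them; one that is absent is None.
- pocket0 (a point): Centre of the floor of a tray pocket, z up; pocket2 is the middle one. The fixed grey tray (237 by 56 mm) has five pockets in a row along its x, 44 mm apart, each 27 mm (x) by 40 mm (y), so a clamp lies in it with its length along y. Floor 4 mm above the bench; the ribs around rise 5 mm above the floor and are 17 mm wide between pockets.
- pocket1 (a point): Centre of the floor of a tray pocket, z up; pocket2 is the middle one. The fixed grey tray (237 by 56 mm) has five pockets in a row along its x, 44 mm apart, each 27 mm (x) by 40 mm (y), so a clamp lies in it with its length along y. Floor 4 mm above the bench; the ribs around rise 5 mm above the floor and are 17 mm wide between pockets.
- pocket2 (a point): Centre of the floor of a tray pocket, z up; pocket2 is the middle one. The fixed grey tray (237 by 56 mm) has five pockets in a row along its x, 44 mm apart, each 27 mm (x) by 40 mm (y), so a clamp lies in it with its length along y. Floor 4 mm above the bench; the ribs around rise 5 mm above the floor and are 17 mm wide between pockets.
- pocket3 (a point): Centre of the floor of a tray pocket, z up; pocket2 is the middle one. The fixed grey tray (237 by 56 mm) has five pockets in a row along its x, 44 mm apart, each 27 mm (x) by 40 mm (y), so a clamp lies in it with its length along y. Floor 4 mm above the bench; the ribs around rise 5 mm above the floor and are 17 mm wide between pockets.
- pocket4 (a point): Centre of the floor of a tray pocket, z up; pocket2 is the middle one. The fixed grey tray (237 by 56 mm) has five pockets in a row along its x, 44 mm apart, each 27 mm (x) by 40 mm (y), so a clamp lies in it with its length along y. Floor 4 mm above the bench; the ribs around rise 5 mm above the floor and are 17 mm wide between pockets.
- tape: Bystander, leave alone: a roll of blue tape, 96 mm across, 25 mm high; origin at its underside.
- jar: Bystander, leave alone: a small clear jar, 52 mm across, 60 mm high; origin at its underside.
- driver: Bystander, leave alone: a screwdriver; origin at its underside.
- scraper: Bystander, leave alone: a print scraper; origin at its underside.
- glue: Bystander, leave alone: a white glue stick, 30 mm across, 85 mm high; origin at its underside.
- fan: Bystander, leave alone: a black cooling fan lying flat, 80 mm square, 25 mm high; origin at its underside.

How it is judged:
On the way, in this order (a step that is already met when the one before it is completed fails the run):
1. the thermometer is held steady on the ring, 6 to 15 cm away, line of sight within 20 mm of its centre, for 1.5 s, with the clamps still on the bed (x of bed_spot in the frame of lens between 0.06 and 0.15 m and y of bed_spot in the frame of lens between -0.02 and 0.02 m and z of bed_spot in the frame of lens between -0.02 and 0.02 m and linear speed of thermo below 0.03 m/s and horizontal distance between each of clamp0_c, clamp1_c, clamp2_c, clamp3_c, clamp4_c and bed_spot below 0.16 m), for 1.5 s.
2. the thermometer stands upright on its dock again, let go (horizontal distance between thermo_grip and dock_top below 0.02 m and angle between thermo_grip's own z axis and vertical below 0.12 rad and height (world z) of thermo_grip below 0.118 m and contact force between the fingers and thermo below 0.2 N), for 0.3 s.
3. every clamp lies flat in a tray pocket (x of clamp0_c in the frame of pocket2 between -0.107 and 0.107 m and y of clamp0_c in the frame of pocket2 between -0.02 and 0.02 m and z of clamp0_c in the frame of pocket2 between 0.004 and 0.011 m and linear speed of each of clamp0, clamp1, clamp2, clamp3, clamp4 below 0.03 m/s and x of clamp1_c in the frame of pocket2 between -0.107 and 0.107 m and y of clamp1_c in the frame of pocket2 between -0.02 and 0.02 m and z of clamp1_c in the frame of pocket2 between 0.004 and 0.011 m and x of clamp2_c in the frame of pocket2 between -0.107 and 0.107 m and y of clamp2_c in the frame of pocket2 between -0.02 and 0.02 m and z of clamp2_c in the frame of pocket2 between 0.004 and 0.011 m and x of clamp3_c in the frame of pocket2 between -0.107 and 0.107 m and y of clamp3_c in the frame of pocket2 between -0.02 and 0.02 m and z of clamp3_c in the frame of pocket2 between 0.004 and 0.011 m and x of clamp4_c in the frame of pocket2 between -0.107 and 0.107 m and y of clamp4_c in the frame of pocket2 between -0.02 and 0.02 m and z of clamp4_c in the frame of pocket2 between 0.004 and 0.011 m), for 0.3 s.
At the end, for the whole second after the job is handed in: Every clamp lies at rest flat on the floor of a tray pocket of its own (centre less than 11 mm above the pocket floor), the thermometer stands upright on its dock within 20 mm of its middle, and the tongs stand in their holder with their tips on its floor (all of step 2 and all of step 3 and horizontal distance between tongs_grip and holder_floor below 0.035 m and angle between tongs_grip's own z axis and vertical below 0.3 rad and height (world z) of tongs_grip between 0.09 and 0.108 m and linear speed of tongs below 0.03 m/s); the robot touches nothing.
It fails at once if the gripper or arm touches a belt clamp directly (contact force between any of the fingers, the arm and clamp0 above 0.5 N or contact force between any of the fingers, the arm and clamp1 above 0.5 N or contact force between any of the fingers, the arm and clamp2 above 0.5 N or contact force between any of the fingers, the arm and clamp3 above 0.5 N or contact force between any of the fingers, the arm and clamp4 above 0.5 N).
It fails at once if another thing on the bench is moved more than 30 mm (distance of any of tape, jar, driver, scraper, glue, fan from where it was at the start of the episode above 0.03 m).
Of clamp0, clamp1, clamp2, clamp3, clamp4 only 3 to 5 are there at a start; the rules pass over those that are not, and their reading is None.
At some moment in a run one of clamp0, clamp1, clamp2, clamp3, clamp4 may be knocked a few centimetres aside while the robot is not near it.
It also fails if it takes over 208 s, if anything falls off the work surface, if the arm or the gripper's body presses on something with over 40 N, if the wrist force passes 120 N, or if a joint passes its speed limit or range.

## Working session

There is one attempt and no reset: what is moved stays moved. The work goes in short steps, Python scripts to look and compute and a tool call to move; the robot and the scene stay as the last step left them, time stands still between calls to the robot, and variables do not carry over. Pictures are saved under pics/ and viewed, and the job is handed in when it is done.

Besides the shell and the picture viewer there is one more tool, called after "Emit:" by a JSON object that holds its "fn" and its "kwargs", one argument or row to a line. apply_moves: Moves the arm, as the interface text tells. Its arguments: {"type":"object","properties":{"steps":{"type":"array"},"claw":{"type":"number"},"grip_force":{"type":"number"}},"required":["steps"]}

```bash
ls; mkdir -p pics
cat > h.py <<'E'
import numpy as np, cv2
from scipy.spatial.transform import Rotation as Rn
from bench import bot
np.set_printoptions(precision=4,suppress=True)
def snap(name,fn):
    p=bot.camera_params(name); im,d=bot.get_image(name)
    cv2.imwrite('pics/'+fn+'.png',im); np.savez('pics/'+fn+'.npz',im=im,d=d,K=p['K'],R=p['R'],t=p['t'])
    return im,d,p
def world(p,d):
    K,R,t=[np.array(p[k]) for k in 'KRt']
    h,w=d.shape; u,v=np.meshgrid(np.arange(w),np.arange(h))
    X=np.stack([(u-K[0,2])/K[0,0]*d,(v-K[1,2])/K[1,1]*d,d],-1)
    return (X-t.reshape(3))@R
E
python3 - <<'E'
from h import *
print(bot.observe())
for n in ['top','side','wrist']:
    im,d,p=snap(n,n+'0'); print(n,p['K'],p['R'],p['t'],d[d>0].min(),d.max())
E
```

```text
pics
{'t': 0.0, 'joints': array([ 1.1694,  0.3513,  1.6524, -0.    ,  1.1391, -0.0846]), 'joint_velocities': array([ 0.0013,  0.0016, -0.0008,  0.0003, -0.0002, -0.0021]), 'tau': array([  0.0002, -50.6103, -29.1402,  -0.0001,   0.0046,   0.    ]), 'eef_pos': array([0.1712, 0.5223, 0.2307]), 'tool_rot': array([ 2.5435,  1.8429, -0.0016]), 'wrist_force': array([-0.4485, -0.772 ,  0.3215]), 'torque': array([ 0.0042, -0.0211,  0.0056]), 'width': 0.08544825072279748}
top [[496.7764   0.     258.6808]
 [  0.     496.7764 184.3594]
 [  0.       0.       1.    ]] [[-0.0309 -0.9991 -0.0289]
 [-0.9845  0.0354 -0.1718]
 [ 0.1727  0.0231 -0.9847]] [0.0369 0.5594 1.5389] 0.8226806 2.4857414
side [[357.667    0.     251.8221]
 [  0.     357.667  189.5244]
 [  0.       0.       1.    ]] [[ 0.9899 -0.1417 -0.0035]
 [-0.1005 -0.6846 -0.722 ]
 [ 0.0999  0.715  -0.6919]] [-0.5307  0.1285  1.1014] 0.7731978 3.318565
wrist [[297.3186   0.     256.4607]
 [  0.     297.3186 189.6392]
 [  0.       0.       1.    ]] [[ 0.3115  0.9502 -0.0009]
 [ 0.9102 -0.2981  0.2875]
 [ 0.273  -0.0904 -0.9578]] [-0.5501 -0.0371  0.3798] 0.050015733 0.8415969
```

View pics/top0.png

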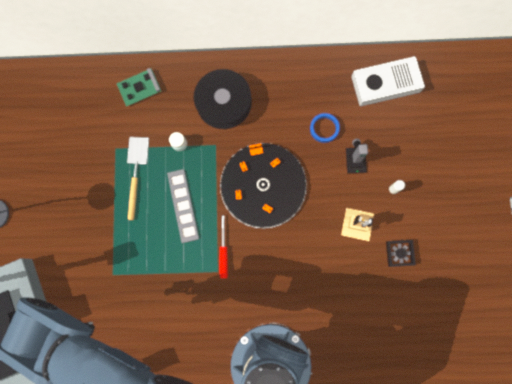

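View pics/side0.png

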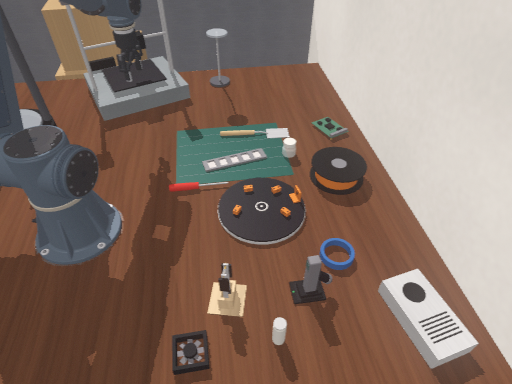

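View pics/wrist0.png

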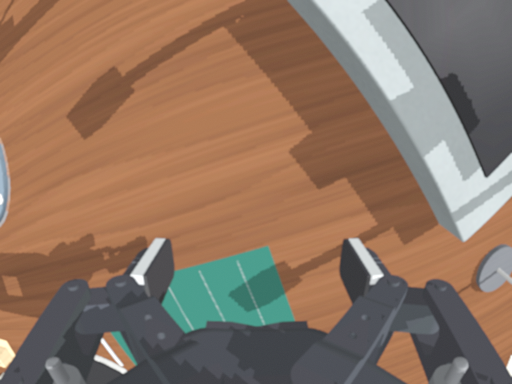

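Overview: bed at top-image (263,184), bracket at (256,148), 4 clamps, tray (184,205), thermometer (358,155), tongs holder (358,223). Zooming for measurement.

Run:
```python
from h import *
z=np.load('pics/top0.npz'); im,d=z['im'],z['d']; W=world(z,d)
cv2.imwrite('pics/zbed.png',cv2.resize(im[130:240,160:320],None,fx=5,fy=5,interpolation=cv2.INTER_CUBIC))
cv2.imwrite('pics/zth.png',cv2.resize(im[110:270,300:430],None,fx=4.5,fy=3.7,interpolation=cv2.INTER_CUBIC)[:600,:800])
for n,(u,v) in dict(bed=(250,190),ring=(263,184),table=(300,250),tapeflr=(325,127),dockpad=(350,170),holder=(348,235),tray=(192,230)).items(): print(n,W[v,u])
hsv=cv2.cvtColor(im,cv2.COLOR_BGR2HSV)
m=cv2.inRange(hsv,(5,150,120),(22,255,255)); m[:, :215]=0; m[:130]=0;m[235:]=0;m[:,310:]=0
n,l,s,c=cv2.connectedComponentsWithStats(m)
for i in range(1,n):
    if s[i,4]<10: continue
    q=W[l==i]; print(s[i],c[i],q.mean(0),q[:,2].min(),q[:,2].max())
# bed ring
g=im.min(2).copy(); mm=(g>150).astype(np.uint8); mm[:165]=0;mm[203:]=0;mm[:,:245]=0;mm[:,282:]=0
vv,uu=np.nonzero(mm); print('ring px',uu.mean(),vv.mean(),len(uu),W[vv,uu].mean(0),np.ptp(W[vv,uu],axis=0))
```

```text
bed [0.5479 0.0477 0.0195]
ring [0.5672 0.0048 0.0137]
table [ 0.3501 -0.1069 -0.0013]
tapeflr [ 0.7564 -0.2091 -0.0015]
dockpad [ 0.6047 -0.2819  0.007 ]
holder [ 0.3923 -0.2617  0.0107]
tray [0.4254 0.2401 0.0062]
[ 215  130   95   46 2109] [260.2328 142.3917] [0.71   0.0096 0.0051] -0.01209556511544541 1.6125490217825826
[270 158  11  10  70] [274.8857 162.1714] [ 0.6308 -0.0364  0.0497] 0.010468032502527664 1.6125490217825826
[239 161   9  11  70] [243.0571 166.0571] [0.6266 0.0678 0.0274] 0.006550405432014532 0.04239901066812711
[235 189   7  11  68] [237.9706 194.3529] [0.5338 0.0866 0.0275] 0.007009667441322773 0.039740572066356776
[ 218  197   92   38 1107] [271.9169 224.4336] [ 0.435  -0.0192  0.005 ] -0.018264078665857858 1.6125490217825826
[262 204  11  10  71] [267.1972 208.0423] [ 0.486  -0.0063  0.027 ] 0.011407248946951689 0.04104690571249891
[218 213   3  22  33] [219.0303 223.7576] [ 0.4434  0.1526 -0.0003] -0.008970752785968459 0.007866541866826289
ring px 262.53246753246754 184.16883116883116 77 [0.5661 0.0063 0.0173] [0.0417 0.0397 0.0193]
```

Run:
```python
from h import *
z=np.load('pics/side0.npz'); im,d=z['im'],z['d']; W=world(z,d)
cv2.imwrite('pics/zs.png',cv2.resize(im[170:330,190:350],None,fx=3.7,fy=3.7,interpolation=cv2.INTER_CUBIC))
for n,(u,v) in dict(ring=(262,206),table=(300,260),dockpad=(297,298),holder=(220,306)).items(): print(n,W[v,u])
```

```text
ring [0.5703 0.0073 0.0182]
table [ 0.6467 -0.2004 -0.0014]
dockpad [ 0.6082 -0.3216  0.0095]
holder [ 0.4093 -0.3165  0.0116]
```

View pics/zbed.png

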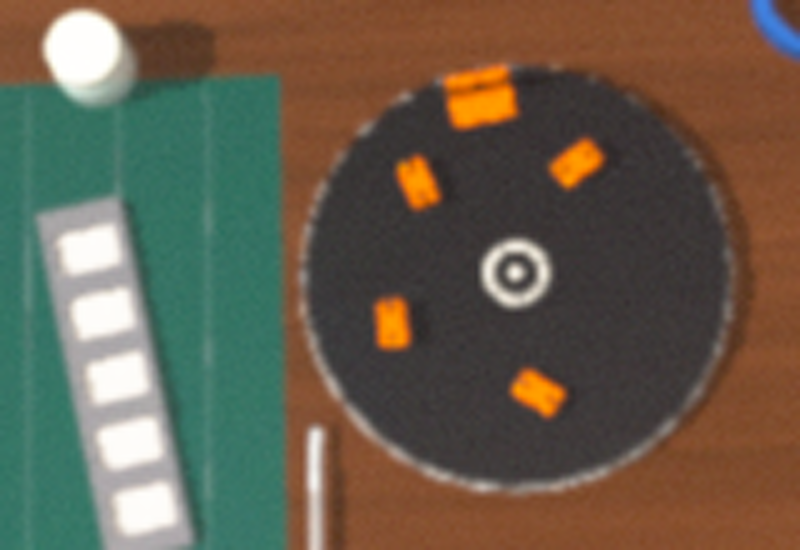

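View pics/zth.png

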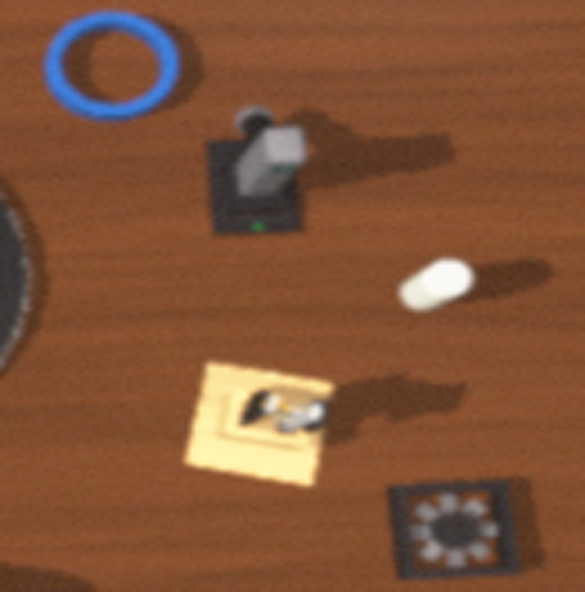

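View pics/zs.png

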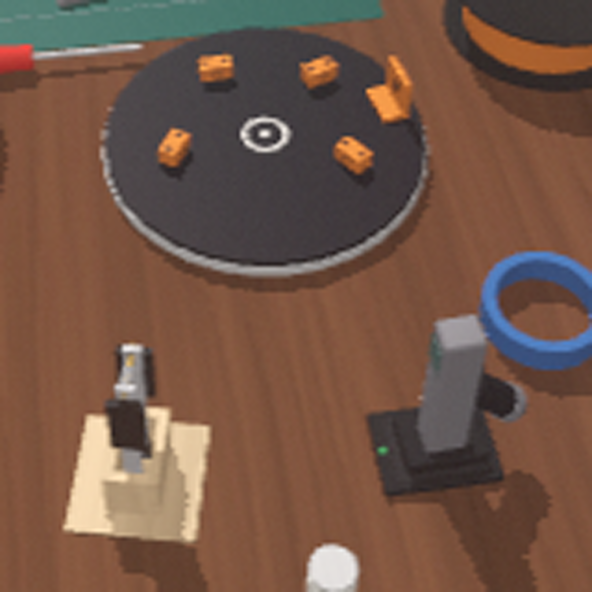

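```bash
cat >> h.py <<'E'
def ray(p,u,v,z,fish=False):
    K,R,t=[np.array(p[k]) for k in 'KRt']; t=t.reshape(3)
    x=(u-K[0,2])/K[0,0]; y=(v-K[1,2])/K[1,1]
    if fish:
        r=np.hypot(x,y); s=np.sin(r)/max(r,1e-9); c=np.array([x*s,y*s,np.cos(r)])
    else: c=np.array([x,y,1.])
    o=-R.T@t; w=R.T@c
    return o+w*(z-o[2])/w[2]
def proj(p,X):
    K,R,t=[np.array(p[k]) for k in 'KRt']; c=R@np.array(X)+t.reshape(3)
    return c[0]/c[2]*K[0,0]+K[0,2],c[1]/c[2]*K[1,1]+K[1,2]
E
python3 - <<'E'
from h import *
z=np.load('pics/top0.npz'); im,d=z['im'],z['d']; W=world(z,d)
for q in [(207,143),(302,230),(213,235)]: print('dock',ray(z,300+q[0]/4.5-.4,110+q[1]/3.7-.4,.008)[:2])
def near(x,y,r): return np.hypot(W[...,0]-x,W[...,1]-y)<r
m=near(.63,-.29,.07)&(W[...,2]>.13)&(W[...,2]<.16); print('thtop',m.sum(),np.median(W[m],0),W[m].min(0),W[m].max(0))
m=near(.42,-.29,.07)&(W[...,2]>.115)&(W[...,2]<.16); print('tongtop',m.sum(),np.median(W[m],0),W[m].min(0),W[m].max(0))
s=np.load('pics/side0.npz'); W=world(s,s['d'])
m=near(.63,-.29,.07)&(W[...,2]>.13)&(W[...,2]<.16); print('thtop',m.sum(),np.median(W[m],0),W[m].min(0),W[m].max(0))
m=near(.42,-.29,.07)&(W[...,2]>.115)&(W[...,2]<.16); print('tongtop',m.sum(),np.median(W[m],0),W[m].min(0),W[m].max(0))
for q in [(202,362),(333,381),(312,487),(185,463)]: print('holdbase',ray(z,300+q[0]/4.5-.4,110+q[1]/3.7-.4,.006)[:2])
# tray
for q in [(90,250),(103,314),(118,378),(130,444),(144,508)]: print('pocket',ray(z,160+q[0]/5-.4,130+q[1]/5-.4,.004)[:2])
o=bot.observe(); print(Rn.from_rotvec(o['tool_rot']).as_matrix())
E
```

```text
dock [ 0.6783 -0.2718]
dock [ 0.5967 -0.3357]
dock [ 0.5945 -0.2711]
thtop 93 [ 0.64   -0.3008  0.1418] [ 0.6249 -0.3149  0.1304] [ 0.6571 -0.2884  0.151 ]
tongtop 77 [ 0.4268 -0.2928  0.1295] [ 0.4117 -0.3183  0.1163] [ 0.4434 -0.2699  0.1427]
thtop 153 [ 0.6414 -0.3054  0.1426] [ 0.627  -0.315   0.1306] [ 0.6587 -0.2882  0.1466]
tongtop 151 [ 0.428  -0.3044  0.1277] [ 0.412  -0.3185  0.1158] [ 0.4442 -0.2668  0.1395]
holdbase [ 0.482  -0.2566]
holdbase [ 0.4621 -0.3491]
holdbase [ 0.3706 -0.3278]
holdbase [ 0.3943 -0.2392]
pocket [0.5939 0.287 ]
pocket [0.5507 0.2785]
pocket [0.5078 0.2688]
pocket [0.4641 0.2611]
pocket [0.4221 0.2522]
[[ 0.3115  0.9502 -0.0004]
 [ 0.9502 -0.3115 -0.0008]
 [-0.0009 -0.0001 -1.    ]]
```

```bash
cat > go.py <<'E'
import sys
from h import *
def down(a): # tool x at world yaw a, pointing down
    return np.array([[np.cos(a),np.sin(a),0],[np.sin(a),-np.cos(a),0],[0,0,-1.]])
def go(pos,a,frac=1.0):
    o=bot.observe(); R0=Rn.from_rotvec(o['tool_rot']).as_matrix(); p0=o['eef_pos']
    R1=a if np.ndim(a)==2 else down(a)
    tr=R0.T@(np.array(pos)-p0); rv=Rn.from_matrix(R0.T@R1).as_rotvec()
    nr=max(np.linalg.norm(tr)/.0417,np.degrees(np.linalg.norm(rv))/7.16)
    print('t',round(o['t'],2),'at',p0,'yaw',round(np.arctan2(R0[1,0],R0[0,0]),4),'w',round(o['width'],4),'F',o['wrist_force'])
    print('row',np.round(np.r_[tr/.3,rv/np.radians(45)],4).tolist(),'rows>=',round(nr,1))
if __name__=='__main__':
    a=list(map(float,sys.argv[1:])); go(a[:3],a[3])
E
python3 go.py .55 -.02 .33 1.5708; python3 go.py .4 .25 .33 1.5708
```

```text
t 0.15 at [0.1712 0.5224 0.2309] yaw 1.254 w 0.0856 F [ 0.6244 -0.0802 -0.5815]
row [-1.325, 1.763, -0.3294, -0.0003, 0.0011, -0.4034] rows>= 16.0
t 0.15 at [0.1712 0.5224 0.2309] yaw 1.254 w 0.0856 F [ 0.6244 -0.0802 -0.5815]
row [-0.6256, 1.0075, -0.3299, -0.0003, 0.0011, -0.4034] rows>= 8.9
```

Emit:
{"fn": "apply_moves", "kwargs": {
  "steps": [
    [-0.62,1.0,-0.33,0,0,-0.4],
    [-0.62,1.0,-0.33,0,0,-0.4],
    [-0.62,1.0,-0.33,0,0,-0.4],
    [-0.62,1.0,-0.33,0,0,-0.4],
    [-0.62,1.0,-0.33,0,0,-0.4],
    [-0.62,1.0,-0.33,0,0,-0.4],
    [-0.62,1.0,-0.33,0,0,-0.4],
    [-0.62,1.0,-0.33,0,0,-0.4],
    [-0.62,1.0,-0.33,0,0,-0.4],
    [-0.62,1.0,-0.33,0,0,-0.4]
  ]
}}

```text
t: 0.98
eef_pos: [0.4019, 0.2486, 0.3317]
tool_rot: [2.227, 2.212, 0.002]
wrist_force: [-0.3, 0.8, 0.4]
width: 0.0858
```

```bash
python3 go.py .5 -.03 .33 1.5708
```

```text
t 0.98 at [0.4019 0.2486 0.3317] yaw 1.5637 w 0.0858 F [-0.2551  0.8066  0.3961]
row [-0.9263, 0.3337, 0.0075, 0.0036, 0.001, -0.009] rows>= 7.1
```

Emit:
{"fn": "apply_moves", "kwargs": {
  "steps": [
    [-0.85,0.3,0,0,0,-0.01],
    [-0.85,0.3,0,0,0,-0.01],
    [-0.85,0.3,0,0,0,-0.01],
    [-0.85,0.3,0,0,0,-0.01],
    [-0.85,0.3,0,0,0,-0.01],
    [-0.85,0.3,0,0,0,-0.01],
    [-0.85,0.3,0,0,0,-0.01],
    [-0.85,0.3,0,0,0,-0.01],
    [-0.85,0.3,0,0,0,-0.01]
  ]
}}

```text
t: 1.73
eef_pos: [0.49, -0.0077, 0.3317]
tool_rot: [2.222, 2.219, 0.002]
wrist_force: [0.1, 1.1, -0.3]
width: 0.0849
```

```bash
python3 - <<'E'
from h import *
im,d,p=snap('wrist','wbed')
E
python3 go.py .57 -.3 .33 1.5708
```

```text
t 1.78 at [ 0.4898 -0.0068  0.3319] yaw 1.5708 w 0.0852 F [ 0.3751  0.2623 -0.2573]
row [-0.9774, 0.2672, 0.0072, 0.0027, 0.0004, 0.0] rows>= 7.3
```

View pics/wbed.png

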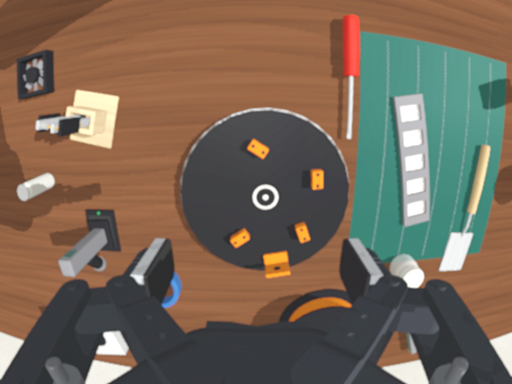

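Run:
```python
from h import *
z=np.load('pics/wbed.npz'); im=z['im']
def c(x0,y0,x1,y1,th):
    g=im.min(2)[y0:y1,x0:x1]; v,u=np.nonzero(g>th); return u.mean()+x0,v.mean()+y0
u,v=c(248,180,282,214,150); print('ring',u,v,ray(z,u,v,.018,True))
hsv=cv2.cvtColor(im,cv2.COLOR_BGR2HSV)
m=cv2.inRange(hsv,(5,170,150),(22,255,255)); m[:130]=0; m[252:]=0;m[:,:190]=0;m[:,340:]=0
n,l,s,cc=cv2.connectedComponentsWithStats(m)
for i in range(1,n):
    if s[i,4]<30: continue
    cnt=np.argwhere(l==i)[:,::-1].astype(np.float32)
    P=np.array([ray(z,a,b,.034,True)[:2] for a,b in cnt],np.float32)
    r=cv2.minAreaRect(P*1000); print(s[i],cc[i],ray(z,*cc[i],.03,True)[:2],r)
for q in [(411,112),(413,137),(414,161),(415,186),(416,208)]: print('pocket',ray(z,*q,.004,True)[:2])
```

```text
ring 265.07580174927114 196.7463556851312 [0.5665 0.0067 0.018 ]
[247 139  22  20 235] [257.417 148.434] [ 0.4859 -0.0057] ((485.3652038574219, -5.569156646728516), (29.638322830200195, 18.789833068847656), 56.98420333862305)
[311 169  12  21 224] [316.5223 178.8661] [0.5333 0.0869] ((532.4816284179688, 86.05828857421875), (32.17056655883789, 17.66108512878418), 3.3463828563690186)
[295 222  15  21 209] [301.8469 232.1722] [0.6246 0.0679] ((623.0374755859375, 67.3763427734375), (35.51533889770508, 18.597803115844727), 21.301836013793945)
[230 229  20  19 230] [239.6087 237.9652] [ 0.6346 -0.0353] ((633.10595703125, -35.32283401489258), (21.7615909576416, 34.176307678222656), 36.059295654296875)
pocket [0.4198 0.2581]
pocket [0.4632 0.2658]
pocket [0.5059 0.2728]
pocket [0.5521 0.2818]
pocket [0.595  0.2917]
```

Emit:
{"fn": "apply_moves", "kwargs": {
  "steps": [
    [-0.95,0.1,0,0,0,0],
    [-0.95,0.1,0,0,0,0],
    [-0.95,0.1,0,0,0,0],
    [-0.95,0.1,0,0,0,0],
    [-0.95,0.1,0,0,0,0],
    [-0.95,0.1,0,0,0,0],
    [-0.95,0.1,0,0,0,0],
    [-0.95,0.1,0,0,0,0],
    [-0.95,0.1,0,0,0,0]
  ]
}}

```text
t: 2.53
eef_pos: [0.52, -0.2916, 0.3314]
tool_rot: [2.222, 2.22, 0.002]
wrist_force: [0.3, 0.3, -0.7]
width: 0.0854
```

Run:
```python
from h import *
im,d,p=snap('wrist','wth'); print(bot.observe()['eef_pos'],-np.array(p['R']).T@np.array(p['t']).ravel())
```

```text
[ 0.5201 -0.2906  0.3317] [ 0.4464 -0.2909  0.4744]
```

View pics/wth.png

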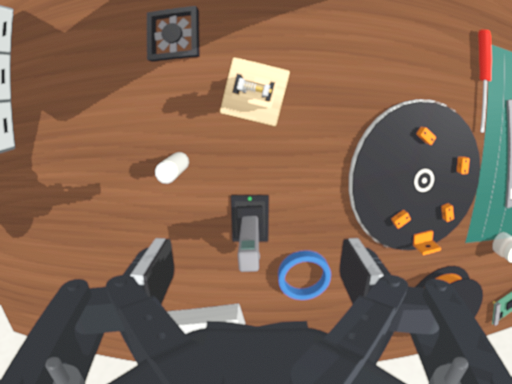

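Run:
```python
from h import *
im=cv2.imread('pics/wth.png')
a=cv2.resize(im[185:285,205:295],None,fx=6,fy=6,interpolation=cv2.INTER_CUBIC)
cv2.imwrite('pics/zwth.png',a)
cv2.imwrite('pics/zwtg.png',cv2.resize(im[50:130,210:300],None,fx=7,fy=7,interpolation=cv2.INTER_CUBIC))
```

```text
(no output)
```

View pics/zwth.png

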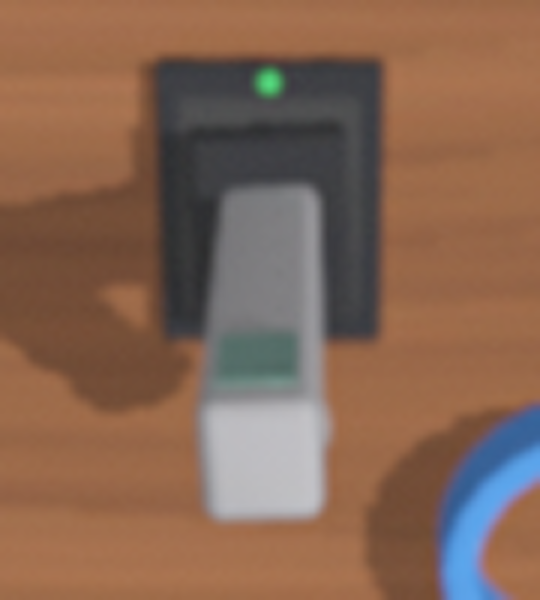

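View pics/zwtg.png

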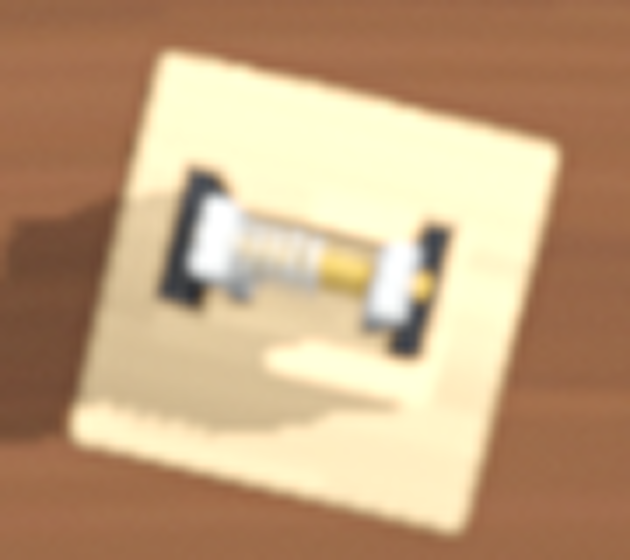

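Run:
```python
from h import *
z=np.load('pics/wth.npz')
def pts(L,s,ox,oy,h): return np.array([ray(z,ox+q[0]/s-.45,oy+q[1]/s-.45,h,True)[:2] for q in L])
def sh(n,L,*a): P=pts(L,*a); print(n,P.tolist() and np.round(P,4).tolist(),'mean',P.mean(0))
sh('thtop',[(201,402),(327,398),(323,518),(210,520)],6,205,185,.144)
sh('foot rear',[(190,130),(345,122)],6,205,185,.02)
sh('dock',[(158,60),(382,60),(380,338),(165,340)],6,205,185,.008)
sh('LED',[(269,83)],6,205,185,.008)
sh('padL outer edge',[(190,165),(162,297)],7,210,50,.128)
sh('padR outer',[(452,230),(415,357)],7,210,50,.128)
sh('arms L/R centre',[(215,240),(393,282)],7,210,50,.138)
sh('base',[(163,50),(560,147),(462,533),(72,438)],7,210,50,.006)
```

```text
thtop [[0.6275, -0.3141], [0.6265, -0.2876], [0.6564, -0.2884], [0.6571, -0.3129]] mean [ 0.6419 -0.3008]
foot rear [[0.6116, -0.3238], [0.6093, -0.2818]] mean [ 0.6105 -0.3028]
dock [[0.5955, -0.333], [0.5956, -0.2714], [0.6807, -0.2709], [0.6814, -0.3336]] mean [ 0.6383 -0.3022]
LED [[0.6022, -0.3025]] mean [ 0.6022 -0.3025]
padL outer edge [[0.4118, -0.3133], [0.4339, -0.318]] mean [ 0.4228 -0.3157]
padR outer [[0.4228, -0.2706], [0.4441, -0.2766]] mean [ 0.4334 -0.2736]
arms L/R centre [[0.4251, -0.3088], [0.432, -0.2805]] mean [ 0.4286 -0.2946]
base [[0.3732, -0.3272], [0.3951, -0.2394], [0.4829, -0.2608], [0.4609, -0.3481]] mean [ 0.428  -0.2939]
```

```bash
python3 go.py .641 -.301 .22 1.5908;python3 go.py .641 -.301 .094 1.5908
```

```text
t 2.58 at [ 0.5201 -0.2906  0.3317] yaw 1.5714 w 0.0853 F [0.1787 0.2457 0.3156]
row [-0.0352, 0.4025, 0.373, 0.002, -0.0005, -0.0247] rows>= 4.0
t 2.58 at [ 0.5201 -0.2906  0.3317] yaw 1.5714 w 0.0853 F [0.1787 0.2457 0.3156]
row [-0.0354, 0.4018, 0.793, 0.002, -0.0005, -0.0247] rows>= 6.4
```

Emit:
{"fn": "apply_moves", "kwargs": {
  "steps": [
    [-0.035,0.402,0.3,0,0,-0.025],
    [-0.035,0.402,0.3,0,0,-0.025],
    [-0.035,0.402,0.3,0,0,-0.025],
    [-0.035,0.402,0.3,0,0,-0.025],
    [-0.035,0.402,0.3,0,0,-0.025],
    [-0.035,0.402,0.5,0,0,-0.025],
    [-0.035,0.402,0.6,0,0,-0.025],
    [-0.035,0.402,0.7,0,0,-0.025],
    [-0.035,0.402,0.79,0,0,-0.025],
    [-0.035,0.402,0.79,0,0,-0.025],
    [-0.035,0.402,0.79,0,0,-0.025]
  ]
}}

```text
t: 3.5
eef_pos: [0.6411, -0.2993, 0.0956]
tool_rot: [-2.197, -2.245, -0.002]
wrist_force: [0.5, 0.2, 0.9]
width: 0.0856
```

Emit:
{"fn": "apply_moves", "kwargs": {
  "steps": [
    [0,0,0,0,0,0],
    [0,0,0,0,0,0],
    [0,0,0,0,0,0],
    [0,0,0,0,0,0],
    [0,0,0,0,0,0],
    [0,0,0,0,0,0],
    [0,0,0,0,0,0],
    [0,0,0,0,0,0]
  ],
  "claw": -0.6,
  "grip_force": 50
}}

```text
t: 4.17
eef_pos: [0.6415, -0.2997, 0.0965]
tool_rot: [2.197, 2.244, 0.003]
wrist_force: [-0.3, -0.6, 5.6]
width: 0.0255
```

```bash
python3 - <<'E'
from h import *
snap('side','s_grip')
im=cv2.imread('pics/s_grip.png'); cv2.imwrite('pics/s_gripz.png',cv2.resize(im[150:350,200:400],None,fx=3,fy=3))
E
python3 go.py .641 -.301 .25 1.5908
```

```text
t 4.22 at [ 0.6415 -0.2997  0.0965] yaw 1.5923 w 0.0255 F [-0.534  -0.2938  6.0777]
row [-0.0041, -0.0007, -0.5118, 0.0025, -0.0004, 0.0019] rows>= 3.7
```

View pics/s_gripz.png

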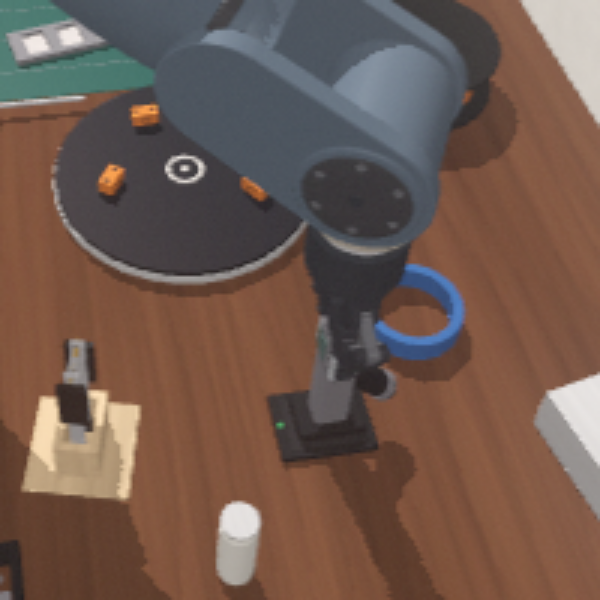

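Emit:
{"fn": "apply_moves", "kwargs": {
  "steps": [
    [0,0,-0.1,0,0,0],
    [0,0,-0.3,0,0,0],
    [0,0,-0.5,0,0,0],
    [0,0,-0.5,0,0,0],
    [0,0,-0.5,0,0,0]
  ]
}}

```text
t: 4.63
eef_pos: [0.6433, -0.3009, 0.2552]
tool_rot: [2.189, 2.236, 0.007]
wrist_force: [0.8, 0.1, -0.8]
width: 0.0255
```

```bash
python3 go.py .446 0.004 .25 1.5908;python3 go.py .446 0.004 .1435 1.5908
```

```text
t 4.63 at [ 0.6433 -0.3009  0.2552] yaw 1.5923 w 0.0255 F [ 0.8494  0.09   -0.8349]
row [1.0303, -0.6358, 0.0039, 0.0154, 0.007, 0.002] rows>= 8.7
t 4.63 at [ 0.6433 -0.3009  0.2552] yaw 1.5923 w 0.0255 F [ 0.8494  0.09   -0.8349]
row [1.0322, -0.64, 0.3589, 0.0154, 0.007, 0.002] rows>= 9.1
```

Emit:
{"fn": "apply_moves", "kwargs": {
  "steps": [
    [0.1,-0.06,0,0.01,0.005,0],
    [0.2,-0.12,0,0.015,0.007,0],
    [0.3,-0.19,0,0.015,0.007,0],
    [0.4,-0.25,0,0.015,0.007,0],
    [0.5,-0.32,0,0.015,0.007,0],
    [0.6,-0.38,0,0.015,0.007,0],
    [0.7,-0.44,0,0.015,0.007,0],
    [0.8,-0.5,0,0.015,0.007,0],
    [0.88,-0.56,0,0.015,0.007,0],
    [0.95,-0.6,0,0.015,0.007,0],
    [1.0,-0.63,0,0.015,0.007,0],
    [1.0,-0.635,0,0.015,0.007,0]
  ]
}}

```text
t: 5.63
eef_pos: [0.4447, -0.003, 0.2509]
tool_rot: [-2.195, -2.246, 0.0]
wrist_force: [1.1, -0.4, -2.3]
width: 0.0252
```

```bash
python3 go.py .446 0.004 .1435 1.5908
```

```text
t 5.63 at [ 0.4447 -0.003   0.2509] yaw 1.5941 w 0.0252 F [ 1.1104 -0.3662 -2.2711]
row [0.0231, 0.0053, 0.3579, -0.0012, -0.0009, 0.0042] rows>= 2.6
```

Emit:
{"fn": "apply_moves", "kwargs": {
  "steps": [
    [0.02,0.005,0.06,0,0,0],
    [0.02,0.005,0.12,0,0,0],
    [0.02,0.005,0.18,0,0,0],
    [0.02,0.005,0.24,0,0,0],
    [0.02,0.005,0.3,0,0,0],
    [0.02,0.005,0.34,0,0,0],
    [0.02,0.005,0.358,0,0,0],
    [0.02,0.005,0.358,0,0,0],
    [0.02,0.005,0.358,0,0,0],
    [0.02,0.005,0.358,0,0,0]
  ]
}}

```text
t: 6.47
eef_pos: [0.4465, 0.0029, 0.1442]
tool_rot: [-2.195, -2.247, -0.001]
wrist_force: [0.4, 0.0, -1.8]
width: 0.0253
```

```bash
python3 - <<'E'
from h import *
o=bot.observe(); print(o['eef_pos'],o['joint_velocities'])
im,d,p=snap('side','s_aim'); cv2.imwrite('pics/s_aimz.png',cv2.resize(im[120:270,190:340],None,fx=4,fy=4,interpolation=cv2.INTER_CUBIC))
snap('wrist','w_aim');
E
python3 go.py .446 0.004 .1435 1.5908
```

```text
[0.4465 0.0029 0.1442] [ 0.0031 -0.006   0.0005  0.0003 -0.002   0.0015]
t 6.57 at [0.4464 0.003  0.1442] yaw 1.5942 w 0.0256 F [ 0.3189 -0.1498 -1.7883]
row [0.0034, -0.0012, 0.0023, 0.0006, -0.0007, 0.0043] rows>= 0.0
```

View pics/s_aimz.png

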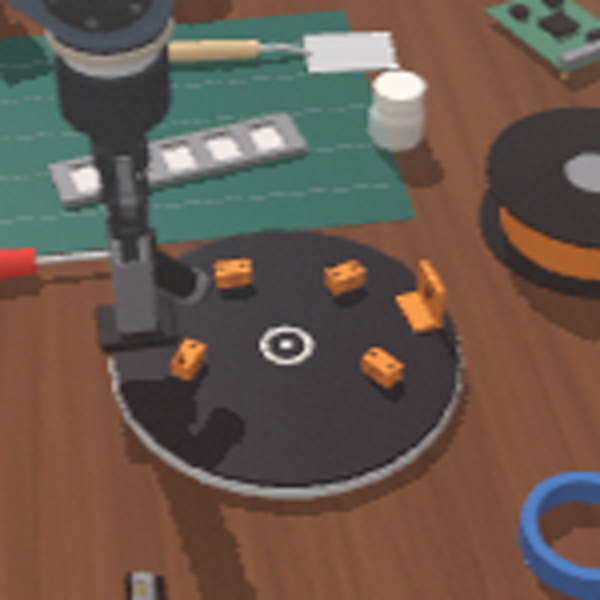

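View pics/w_aim.png

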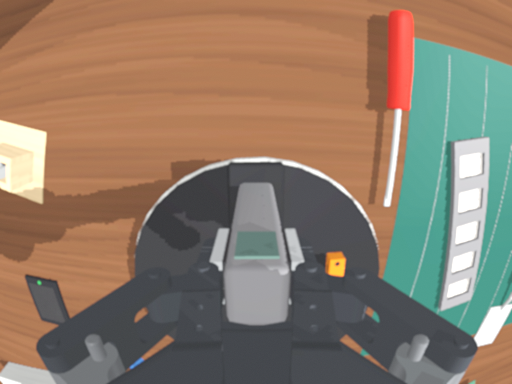

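Run:
```python
from h import *
z=np.load('pics/s_aim.npz'); 
for X in [(.4964,.004,.0897),(.4464-.03,.003-.022,.0557),(.4464+.03,.003-.022,.0557)]:
    u,v=proj(z,X); print((u-190)*4,(v-120)*4)
```

```text
194.6151131879003 292.68415943357104
95.14468508552375 356.08402252013445
173.44212780694238 347.79100950461316
```

Emit:
{"fn": "apply_moves", "kwargs": {
  "steps": [
    [0,0,0,0,0,0],
    [0,0,0,0,0,0],
    [0,0,0,0,0,0],
    [0,0,0,0,0,0],
    [0,0,0,0,0,0],
    [0,0,0,0,0,0],
    [0,0,0,0,0,0],
    [0,0,0,0,0,0],
    [0,0,0,0,0,0],
    [0,0,0,0,0,0],
    [0,0,0,0,0,0],
    [0,0,0,0,0,0]
  ]
}}

```text
t: 7.57
eef_pos: [0.4464, 0.003, 0.1442]
tool_rot: [-2.195, -2.247, -0.001]
wrist_force: [0.6, 0.3, -2.5]
width: 0.0252
```

Emit:
{"fn": "apply_moves", "kwargs": {
  "steps": [
    [0,0,0,0,0,0],
    [0,0,0,0,0,0],
    [0,0,0,0,0,0],
    [0,0,0,0,0,0],
    [0,0,0,0,0,0],
    [0,0,0,0,0,0],
    [0,0,0,0,0,0],
    [0,0,0,0,0,0],
    [0,0,0,0,0,0],
    [0,0,0,0,0,0],
    [0,0,0,0,0,0],
    [0,0,0,0,0,0]
  ]
}}

```text
t: 8.57
eef_pos: [0.4464, 0.003, 0.1442]
tool_rot: [-2.195, -2.247, -0.001]
wrist_force: [-0.2, 0.9, -1.6]
width: 0.0257
```

```bash
python3 go.py .446 0.003 .25 1.5908; python3 go.py .639 -.301 .25 1.5908
```

```text
t 8.57 at [0.4464 0.003  0.1442] yaw 1.5941 w 0.0257 F [-0.1676  0.9239 -1.6034]
row [0.0003, -0.0011, -0.3526, 0.0006, -0.0007, 0.0042] rows>= 2.5
t 8.57 at [0.4464 0.003  0.1442] yaw 1.5941 w 0.0257 F [-0.1676  0.9239 -1.6034]
row [-1.0278, 0.6184, -0.353, 0.0006, -0.0007, 0.0042] rows>= 9.0
```

Emit:
{"fn": "apply_moves", "kwargs": {
  "steps": [
    [0,0,0,0,0,0],
    [0,0,-0.06,0,0,0],
    [0,0,-0.16,0,0,0],
    [0,0,-0.26,0,0,0],
    [0,0,-0.35,0,0,0],
    [-0.1,0.06,-0.36,0,0,0],
    [-0.2,0.12,-0.36,0,0,0],
    [-0.3,0.19,-0.36,0,0,0],
    [-0.4,0.25,-0.36,0,0,0],
    [-0.5,0.32,-0.36,0,0,0],
    [-0.6,0.38,-0.36,0,0,0],
    [-0.7,0.44,-0.36,0,0,0]
  ]
}}

```text
t: 9.57
eef_pos: [0.5838, -0.2056, 0.2518]
tool_rot: [-2.195, -2.247, -0.001]
wrist_force: [0.7, -0.2, -1.7]
width: 0.0253
```

```bash
python3 go.py .639 -.301 .25 1.5908
```

```text
t 9.57 at [ 0.5838 -0.2056  0.2518] yaw 1.5939 w 0.0253 F [ 0.6784 -0.2405 -1.6976]
row [-0.3223, 0.1764, 0.0059, 0.0001, -0.001, 0.004] rows>= 2.6
```

Emit:
{"fn": "apply_moves", "kwargs": {
  "steps": [
    [-0.1,0.055,0.006,0,0,0],
    [-0.2,0.11,0.006,0,0,0],
    [-0.27,0.15,0.006,0,0,0],
    [-0.322,0.176,0.006,0,0,0],
    [-0.322,0.176,0.1,0,0,0],
    [-0.322,0.176,0.2,0,0,0],
    [-0.322,0.176,0.3,0,0,0],
    [-0.322,0.176,0.4,0,0,0],
    [-0.322,0.176,0.46,0,0,0],
    [-0.322,0.176,0.48,0,0,0],
    [-0.322,0.176,0.48,0,0,0],
    [-0.322,0.176,0.48,0,0,0]
  ]
}}

```text
t: 10.57
eef_pos: [0.6394, -0.301, 0.1088]
tool_rot: [2.195, 2.247, 0.001]
wrist_force: [0.3, -0.7, -0.6]
width: 0.0255
```

```bash
python3 go.py .639 -.301 .0968 1.5938
```

```text
t 10.57 at [ 0.6394 -0.301   0.1088] yaw 1.594 w 0.0255 F [ 0.2901 -0.7103 -0.614 ]
row [0.0001, -0.0014, 0.0401, 0.0015, -0.0002, 0.0003] rows>= 0.3
```

Emit:
{"fn": "apply_moves", "kwargs": {
  "steps": [
    [0,0,0.015,0,0,0],
    [0,0,0.03,0,0,0],
    [0,0,0.038,0,0,0],
    [0,0,0.041,0,0,0],
    [0,0,0.041,0,0,0],
    [0,0,0.041,0,0,0]
  ]
}}

```text
t: 11.07
eef_pos: [0.6395, -0.301, 0.0967]
tool_rot: [2.195, 2.247, 0.002]
wrist_force: [0.1, -0.4, -2.2]
width: 0.0252
```

Emit:
{"fn": "apply_moves", "kwargs": {
  "steps": [
    [0,0,0,0,0,0],
    [0,0,0,0,0,0],
    [0,0,0,0,0,0],
    [0,0,0,0,0,0],
    [0,0,0,0,0,0],
    [0,0,0,0,0,0],
    [0,0,0,0,0,0],
    [0,0,0,0,0,0]
  ],
  "claw": 0.8
}}

```text
t: 11.73
eef_pos: [0.6394, -0.3011, 0.0967]
tool_rot: [2.195, 2.246, 0.002]
wrist_force: [0.0, 0.9, 0.3]
width: 0.0769
```

Emit:
{"fn": "apply_moves", "kwargs": {
  "steps": [
    [0,0,-0.1,0,0,0],
    [0,0,-0.2,0,0,0],
    [0,0,-0.3,0,0,0],
    [0,0,-0.4,0,0,0],
    [0,0,-0.5,0,0,0],
    [0,0,-0.6,0,0,0],
    [0,0,-0.65,0,0,0],
    [0,0,-0.65,0,0,0]
  ]
}}

```text
t: 12.4
eef_pos: [0.6402, -0.3016, 0.2964]
tool_rot: [2.19, 2.242, 0.004]
wrist_force: [0.7, 0.3, 0.9]
width: 0.0771
```

```bash
python3 - <<'E'
from h import *
im,d,p=snap('side','s_dock'); cv2.imwrite('pics/s_dockz.png',cv2.resize(im[170:330,200:360],None,fx=3.7,fy=3.7,interpolation=cv2.INTER_CUBIC))
E
python3 go.py .428 -.2945 .25 1.326
```

```text
t 12.45 at [ 0.6396 -0.3013  0.2935] yaw 1.594 w 0.077 F [-0.9955  0.0778 -0.1499]
row [0.0394, -0.7053, 0.1421, 0.0056, 0.0013, 0.3413] rows>= 5.2
```

View pics/s_dockz.png

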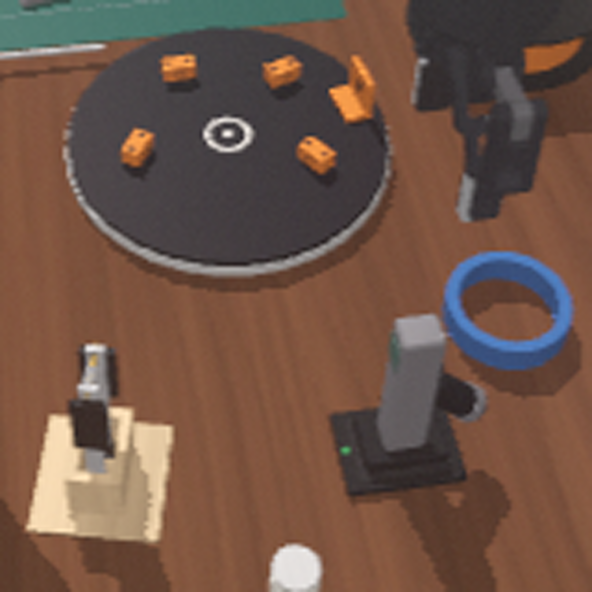

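Emit:
{"fn": "apply_moves", "kwargs": {
  "steps": [
    [0.04,-0.1,0.14,0,0,0.1],
    [0.04,-0.25,0.14,0,0,0.2],
    [0.04,-0.4,0.14,0,0,0.3],
    [0.04,-0.55,0.14,0,0,0.34],
    [0.04,-0.7,0.14,0,0,0.341],
    [0.04,-0.705,0.14,0,0,0.341],
    [0.04,-0.705,0.14,0,0,0.341],
    [0.04,-0.705,0.14,0,0,0.341]
  ],
  "claw": 1
}}

```text
t: 13.12
eef_pos: [0.4273, -0.2942, 0.2499]
tool_rot: [2.475, 1.931, 0.004]
wrist_force: [-0.3, 0.5, 0.3]
width: 0.0856
```

```bash
python3 - <<'E'
from h import *
snap('wrist','w_tg')
E
python3 go.py .428 -.2945 .084 1.326
```

```text
t 13.17 at [ 0.4282 -0.2943  0.25  ] yaw 1.3257 w 0.0851 F [0.6495 1.072  0.107 ]
row [-0.0009, -0.0025, 0.5534, 0.005, 0.0, -0.0004] rows>= 4.0
```

View pics/w_tg.png

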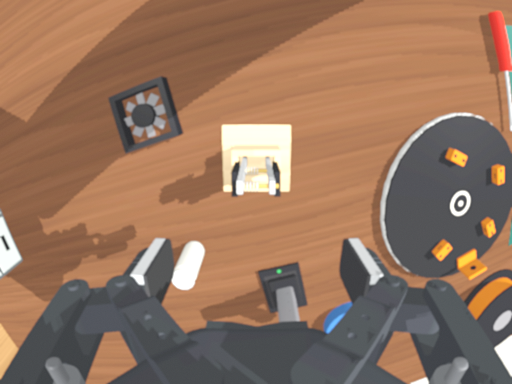

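Emit:
{"fn": "apply_moves", "kwargs": {
  "steps": [
    [0,-0.002,0.1,0.004,0,0],
    [0,-0.002,0.2,0.004,0,0],
    [0,-0.002,0.3,0.004,0,0],
    [0,-0.002,0.38,0.004,0,0],
    [0,-0.002,0.46,0.004,0,0],
    [0,-0.002,0.52,0.004,0,0],
    [0,-0.002,0.553,0.004,0,0],
    [0,-0.002,0.553,0.004,0,0],
    [0,-0.002,0.553,0.004,0,0]
  ]
}}

```text
t: 13.92
eef_pos: [0.4288, -0.2942, 0.084]
tool_rot: [2.476, 1.934, 0.001]
wrist_force: [0.2, -0.3, 0.5]
width: 0.0853
```

Emit:
{"fn": "apply_moves", "kwargs": {
  "steps": [
    [0,0,0,0,0,0],
    [0,0,0,0,0,0],
    [0,0,0,0,0,0],
    [0,0,0,0,0,0],
    [0,0,0,0,0,0],
    [0,0,0,0,0,0],
    [0,0,0,0,0,0],
    [0,0,0,0,0,0]
  ],
  "claw": 0.017,
  "grip_force": 30
}}

```text
t: 14.58
eef_pos: [0.4292, -0.2945, 0.0848]
tool_rot: [2.475, 1.933, 0.001]
wrist_force: [-0.4, 1.5, 6.3]
width: 0.0434
```

```bash
python3 - <<'E'
from h import *
snap('side','s_tg')
im=cv2.imread('pics/s_tg.png'); cv2.imwrite('pics/s_tgz.png',cv2.resize(im[210:330,160:300],None,fx=4.5,fy=4.5,interpolation=cv2.INTER_CUBIC))
snap('wrist','w_tg2')
E
python3 go.py .428 -.2945 .25 1.326
```

```text
t 14.68 at [ 0.4292 -0.2945  0.0848] yaw 1.3261 w 0.0434 F [-0.2521  0.8722  7.0564]
row [-0.001, -0.003, -0.5506, 0.0023, 0.0004, 0.0001] rows>= 4.0
```

View pics/s_tgz.png

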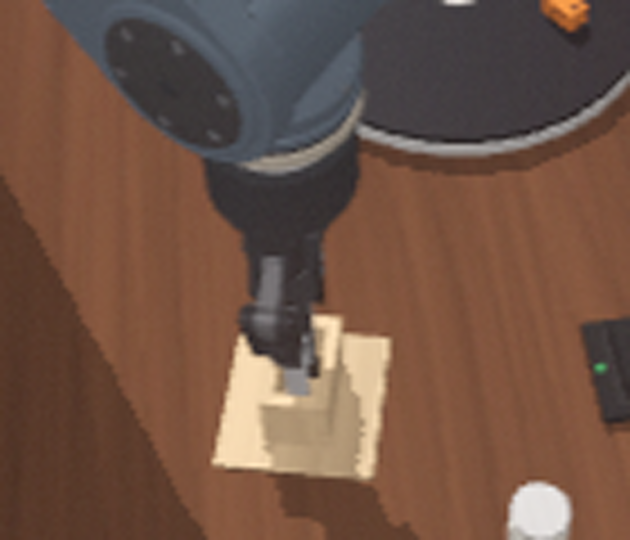

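View pics/w_tg2.png

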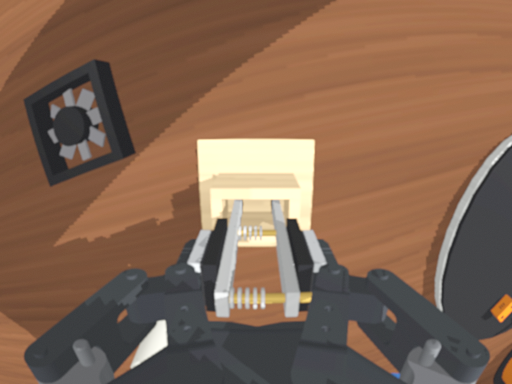

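Emit:
{"fn": "apply_moves", "kwargs": {
  "steps": [
    [0,0,-0.02,0,0,0],
    [0,0,-0.06,0,0,0],
    [0,0,-0.12,0,0,0],
    [0,0,-0.2,0,0,0],
    [0,0,-0.3,0,0,0],
    [0,0,-0.4,0,0,0],
    [0,0,-0.48,0,0,0],
    [0,0,-0.5,0,0,0],
    [0,0,-0.5,0,0,0],
    [0,0,-0.5,0,0,0]
  ]
}}

```text
t: 15.52
eef_pos: [0.4286, -0.2942, 0.2341]
tool_rot: [2.475, 1.933, 0.001]
wrist_force: [0.1, 0.0, -1.7]
width: 0.0434
```

Run:
```python
from h import *
o=bot.observe(); print(o['eef_pos'],o['width'],o['wrist_force'])
im,d,p=snap('side','s_lift'); cv2.imwrite('pics/s_liftz.png',cv2.resize(im[170:320,170:320],None,fx=4,fy=4,interpolation=cv2.INTER_CUBIC))
snap('wrist','w_lift')
R=Rn.from_rotvec(o['tool_rot']).as_matrix()
for off in ([.0109,0,.0788],[-.0109,0,.0788]):
    X=o['eef_pos']+R@np.array(off); u,v=proj(p,X); print('tip',X,(u-170)*4,(v-170)*4)
```

```text
[ 0.4286 -0.2942  0.2341] 0.04343815511179229 [ 0.1354  0.0236 -1.6918]
tip [ 0.4313 -0.2836  0.1553] 217.34412051286643 364.7831798357797
tip [ 0.426  -0.3047  0.1553] 211.34214905130375 396.4960745242547
```

View pics/s_liftz.png

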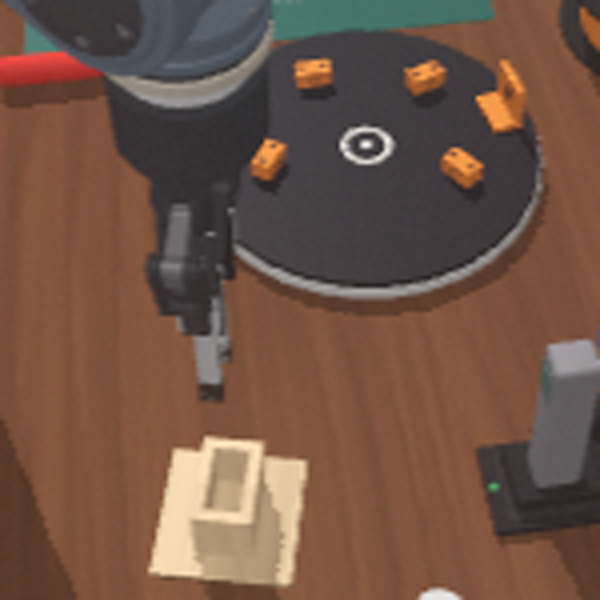

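View pics/w_lift.png

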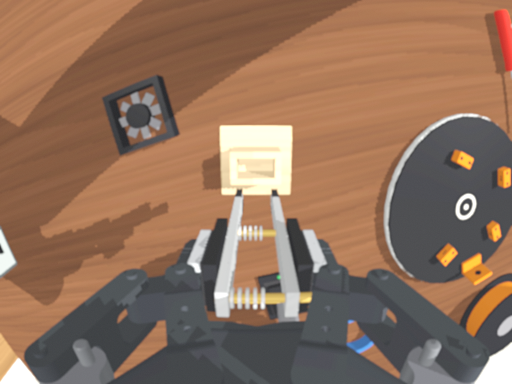

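```bash
cat >> h.py <<'E'
def fproj(p,X):
    K,R,t=[np.array(p[k]) for k in 'KRt']; c=R@np.array(X)+t.reshape(3)
    th=np.arctan2(np.hypot(c[0],c[1]),c[2]); k=th/np.hypot(c[0],c[1])
    return c[0]*k*K[0,0]+K[0,2],c[1]*k*K[1,1]+K[1,2]
E
python3 - <<'E'
from h import *
z=np.load('pics/w_lift.npz');im=z['im']
o=bot.observe(); R=Rn.from_rotvec(o['tool_rot']).as_matrix()
for off in ([.0107,0,.0788],[-.0107,0,.0788]): print(fproj(z,o['eef_pos']+R@np.array(off)))
cv2.imwrite('pics/zz.png',cv2.resize(im[115:205,210:310],None,fx=6,fy=6,interpolation=cv2.INTER_CUBIC))
E
python3 go.py .5 -.02 .25 1.326
```

```text
(np.float64(269.3274290379251), np.float64(197.9476053476489))
(np.float64(242.1472836784788), np.float64(197.94513425309916))
t 15.62 at [ 0.4284 -0.2939  0.2333] yaw 1.3261 w 0.0436 F [-0.0495 -0.1075 -0.6924]
row [0.9437, 0.0104, -0.0549, -0.0008, -0.0011, 0.0002] rows>= 6.8
```

View pics/zz.png

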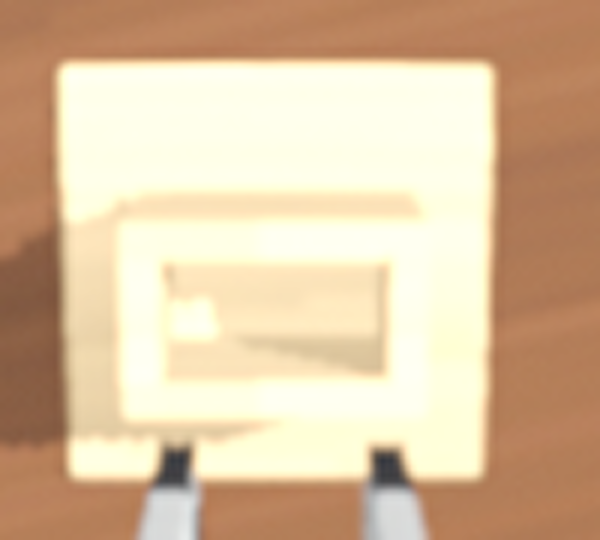

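```bash
python3 - <<'E'
from h import *
z=np.load('pics/w_lift.npz')
P=np.array([ray(z,210+a/6-.45,115+b/6-.45,.046,True)[:2] for a,b in [(165,262),(388,262),(388,380),(165,380)]]);print(P,P.mean(0))
E
python3 go.py .486 -.006 .24 0.55
```

```text
[[ 0.4122 -0.3118]
 [ 0.4224 -0.271 ]
 [ 0.4447 -0.2762]
 [ 0.4344 -0.3177]] [ 0.4284 -0.2942]
t 15.62 at [ 0.4284 -0.2939  0.2333] yaw 1.3261 w 0.0436 F [-0.0495 -0.1075 -0.6924]
row [0.9777, -0.0462, -0.0215, -0.0012, -0.0007, 0.9882] rows>= 7.0
```

Emit:
{"fn": "apply_moves", "kwargs": {
  "steps": [
    [0.08,0,-0.02,0,0,0.08],
    [0.17,-0.01,-0.02,0,0,0.17],
    [0.26,-0.01,-0.02,0,0,0.26],
    [0.35,-0.02,-0.02,0,0,0.35],
    [0.44,-0.02,-0.02,0,0,0.44],
    [0.53,-0.03,-0.02,0,0,0.53],
    [0.62,-0.03,-0.02,0,0,0.62],
    [0.71,-0.03,-0.02,0,0,0.71],
    [0.8,-0.04,-0.02,0,0,0.8],
    [0.89,-0.04,-0.02,0,0,0.89],
    [0.95,-0.046,-0.02,0,0,0.96],
    [0.977,-0.046,-0.02,0,0,0.988]
  ]
}}

```text
t: 16.62
eef_pos: [0.4856, -0.0041, 0.2381]
tool_rot: [-3.022, -0.85, 0.004]
wrist_force: [-1.0, -0.8, -0.8]
width: 0.0438
```

```bash
python3 go.py .486 -.006 .24 -0.2; python3 go.py .486 -.006 .24 -0.576
```

```text
t 16.62 at [ 0.4856 -0.0041  0.2381] yaw 0.5485 w 0.0438 F [-0.9799 -0.7909 -0.7838]
row [-0.0021, 0.0062, -0.0062, -0.0027, 0.0033, 0.9531] rows>= 6.0
t 16.62 at [ 0.4856 -0.0041  0.2381] yaw 0.5485 w 0.0438 F [-0.9799 -0.7909 -0.7838]
row [-0.0021, 0.0062, -0.0062, -0.0021, 0.0039, 1.4318] rows>= 9.0
```

Emit:
{"fn": "apply_moves", "kwargs": {
  "steps": [
    [0,0.006,0,0,0,0.1],
    [0,0.006,0,0,0,0.25],
    [0,0.006,0,0,0,0.4],
    [0,0.006,0,0,0,0.55],
    [0,0.006,0,0,0,0.7],
    [0,0.006,0,0,0,0.85],
    [0,0.006,0,0,0,1.0],
    [0,0.006,0,0,0,1.0]
  ]
}}

```text
t: 17.28
eef_pos: [0.486, -0.0056, 0.2369]
tool_rot: [-3.117, 0.379, 0.009]
wrist_force: [-0.5, 0.8, -1.9]
width: 0.0433
```

```bash
python3 go.py .486 -.006 .17 -0.576
```

```text
t 17.28 at [ 0.486  -0.0056  0.2369] yaw -0.2423 w 0.0433 F [-0.4804  0.8443 -1.8732]
row [0.0016, 0.0015, 0.2229, 0.0005, 0.0071, 0.4249] rows>= 2.7
```

Emit:
{"fn": "apply_moves", "kwargs": {
  "steps": [
    [0,0,0.04,0,0.005,0.1],
    [0,0,0.1,0,0.007,0.2],
    [0,0,0.16,0,0.007,0.3],
    [0,0,0.2,0,0.007,0.4],
    [0,0,0.22,0,0.007,0.425],
    [0,0,0.223,0,0.007,0.425],
    [0,0,0.223,0,0.007,0.425]
  ]
}}

```text
t: 17.87
eef_pos: [0.4856, -0.0055, 0.1698]
tool_rot: [3.013, -0.886, -0.001]
wrist_force: [-0.5, 0.6, -0.2]
width: 0.0436
```

```bash
cat > clampm.py <<'E'
import sys
from h import *
def meas(fn,near=None):
    im,d,z=snap('wrist',fn); 
    hsv=cv2.cvtColor(im,cv2.COLOR_BGR2HSV); m=cv2.inRange(hsv,(5,170,130),(22,255,255))
    n,l,s,cc=cv2.connectedComponentsWithStats(m)
    for i in range(1,n):
        if s[i,4]<60: continue
        P=np.argwhere(l==i)[:,::-1]
        T=np.array([ray(z,a,b,.034,True)[:2] for a,b in P],np.float32)
        r=cv2.minAreaRect(T*1000); bx=np.round(cv2.boxPoints(r),1).tolist()
        if np.hypot(*(T.mean(0)-[.5665,.0065]))<.15: print('px',np.round(cc[i],1),'area',s[i,4],'w(.026)',ray(z,*cc[i],.026,True)[:2],'rect34',np.round(r[0],1),np.round(r[1],1),round(r[2],1))
    return im,z
if __name__=='__main__':
    im,z=meas(sys.argv[1]); cv2.imwrite('pics/'+sys.argv[1]+'z.png',cv2.resize(im[110:260,170:340],None,fx=4,fy=4,interpolation=cv2.INTER_CUBIC))
E
python3 clampm.py wA; python3 go.py .486 -.006 .17 -0.576
```

```text
px [338.   42.3] area 374 w(.026) [0.6254 0.067 ] rect34 [623.8  68.1] [32.1 17.5] 20.3
px [406.1  51.9] area 1478 w(.026) [0.688  0.0254] rect34 [684.5  23.8] [46.2 49.2] 8.9
px [249.6  74.6] area 132 w(.026) [0.5343 0.0833] rect34 [533.9  86.4] [28.  16.2] 2.7
px [395.3 126.4] area 486 w(.026) [ 0.6358 -0.0359] rect34 [633.3 -33.6] [17.6 35.3] 36.7
px [259.7 176.3] area 183 w(.026) [ 0.4885 -0.0057] rect34 [487.1  -4.7] [30.1 15.6] 56.9
t 17.92 at [ 0.4859 -0.0055  0.1703] yaw -0.5726 w 0.0437 F [ 0.3133 -0.4633  0.2591]
row [0.0013, 0.0012, 0.0009, 0.0004, -0.0003, 0.0043] rows>= 0.0
```

View pics/wAz.png

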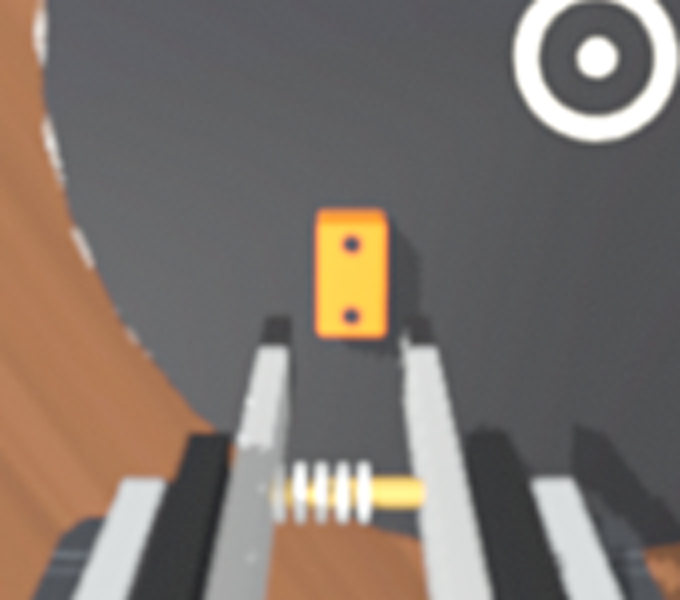

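```bash
python3 - <<'E'
from h import *
z=np.load('pics/wA.npz')
P=np.array([ray(z,170+a/4-.4,110+b/4-.4,.034,True)[:2] for a,b in [(316,224),(387,224),(387,338),(316,338)]]);print(P,P.mean(0),np.linalg.norm(np.diff(P,axis=0),axis=1))
E
python3 go.py .4857 -.0056 .1035 -0.576
```

```text
[[ 0.4863  0.0107]
 [ 0.5006  0.0015]
 [ 0.4853 -0.0227]
 [ 0.4706 -0.0133]] [ 0.4857 -0.0059] [0.017  0.0286 0.0175]
t 17.92 at [ 0.4859 -0.0055  0.1703] yaw -0.5726 w 0.0437 F [ 0.3133 -0.4633  0.2591]
row [-0.0003, 0.0006, 0.2226, 0.0004, -0.0003, 0.0043] rows>= 1.6
```

Emit:
{"fn": "apply_moves", "kwargs": {
  "steps": [
    [0,0,0.03,0,0,0.003],
    [0,0,0.08,0,0,0.003],
    [0,0,0.13,0,0,0.003],
    [0,0,0.17,0,0,0.003],
    [0,0,0.2,0,0,0.003],
    [0,0,0.22,0,0,0.003],
    [0,0,0.222,0,0,0.003],
    [0,0,0.222,0,0,0.003],
    [0,0,0.222,0,0,0.003]
  ]
}}

```text
t: 18.67
eef_pos: [0.4862, -0.0056, 0.1042]
tool_rot: [3.013, -0.89, 0.002]
wrist_force: [0.5, 0.6, -1.1]
width: 0.0434
```

Emit:
{"fn": "apply_moves", "kwargs": {
  "steps": [
    [0,0,0,0,0,0],
    [0,0,0,0,0,0],
    [0,0,0,0,0,0],
    [0,0,0,0,0,0],
    [0,0,0,0,0,0],
    [0,0,0,0,0,0]
  ],
  "claw": -0.3,
  "grip_force": 30
}}

```text
t: 19.17
eef_pos: [0.4866, -0.0056, 0.1047]
tool_rot: [-3.013, 0.89, -0.003]
wrist_force: [0.4, 1.7, 5.7]
width: 0.0371
```

Emit:
{"fn": "apply_moves", "kwargs": {
  "steps": [
    [0,0,-0.02,0,0,0],
    [0,0,-0.06,0,0,0],
    [0,0,-0.12,0,0,0],
    [0,0,-0.2,0,0,0],
    [0,0,-0.26,0,0,0],
    [0,0,-0.3,0,0,0],
    [0,0,-0.3,0,0,0],
    [0,0,-0.3,0,0,0]
  ]
}}

```text
t: 19.83
eef_pos: [0.4864, -0.0055, 0.1948]
tool_rot: [-3.013, 0.89, -0.004]
wrist_force: [-0.4, -0.5, -2.5]
width: 0.0366
```

```bash
python3 clampm.py wA2; python3 go.py .486 -.006 .17 -0.576
```

```text
px [329.7  47. ] area 240 w(.026) [0.6249 0.0673] rect34 [624.1  68.1] [31.7 17.3] 20.6
px [394.1  55.2] area 1132 w(.026) [0.6876 0.0253] rect34 [684.1  23.9] [44.2 48.7] 9.2
px [248.8  78.9] area 94 w(.026) [0.5335 0.0821] rect34 [533.3  83.1] [13.4 29.6] 79.0
px [384.1 124.6] area 379 w(.026) [ 0.6355 -0.0359] rect34 [633.5 -34. ] [17.6 34.6] 36.3
px [257.4 183.3] area 136 w(.026) [ 0.4804 -0.0166] rect34 [482.1 -15.5] [12.8 24.3] 34.4
px [254.3 207.5] area 305 w(.026) [ 0.4622 -0.0382] rect34 [468.4 -32.2] [36.1 20.9] 58.7
t 19.88 at [ 0.486  -0.0055  0.194 ] yaw -0.5747 w 0.0368 F [-0.2925 -0.5143 -1.6539]
row [0.0008, 0.0015, 0.0801, -0.0002, -0.0015, 0.0017] rows>= 0.6
```

View pics/wA2z.png

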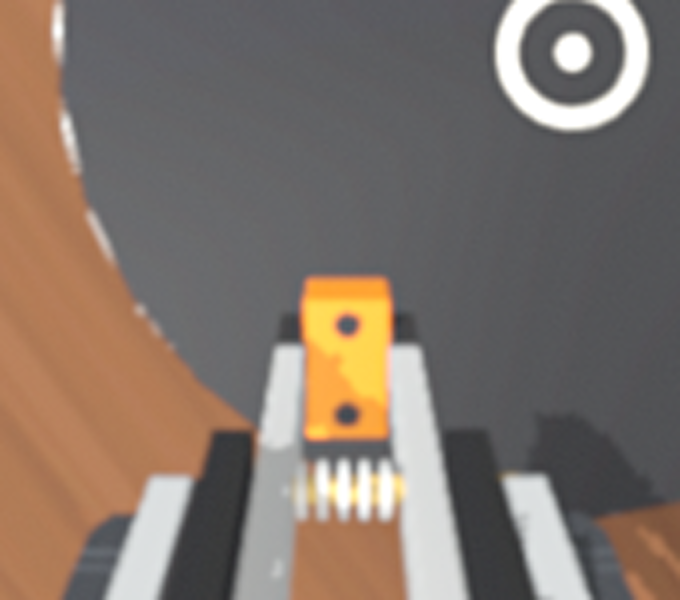

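```bash
python3 go.py .464 .263 .2 0.194
```

```text
t 19.88 at [ 0.486  -0.0055  0.194 ] yaw -0.5747 w 0.0368 F [-0.2925 -0.5143 -1.6539]
row [-0.548, -0.7113, -0.0204, 0.0004, -0.0015, -0.9787] rows>= 6.5
```

Emit:
{"fn": "apply_moves", "kwargs": {
  "steps": [
    [-0.04,-0.05,-0.02,0,0,-0.08],
    [-0.09,-0.12,-0.02,0,0,-0.17],
    [-0.14,-0.18,-0.02,0,0,-0.26],
    [-0.19,-0.25,-0.02,0,0,-0.35],
    [-0.24,-0.31,-0.02,0,0,-0.44],
    [-0.29,-0.38,-0.02,0,0,-0.53],
    [-0.34,-0.44,-0.02,0,0,-0.62],
    [-0.39,-0.51,-0.02,0,0,-0.71],
    [-0.44,-0.57,-0.02,0,0,-0.8],
    [-0.49,-0.64,-0.02,0,0,-0.89],
    [-0.53,-0.69,-0.02,0,0,-0.96],
    [-0.548,-0.711,-0.02,0,0,-0.979]
  ]
}}

```text
t: 20.88
eef_pos: [0.4631, 0.2647, 0.1985]
tool_rot: [3.125, 0.311, -0.001]
wrist_force: [-0.5, 0.4, -2.1]
width: 0.0368
```

Emit:
{"fn": "apply_moves", "kwargs": {
  "steps": [
    [0,0,0,0,0,0],
    [0,0,0,0,0,0]
  ]
}}

```text
t: 21.05
eef_pos: [0.4626, 0.2643, 0.1974]
tool_rot: [3.124, 0.31, -0.004]
wrist_force: [-0.3, -0.5, -1.0]
width: 0.0368
```

Run:
```python
from h import *
im,d,z=snap('wrist','wT'); print(bot.observe()['eef_pos'])
cv2.imwrite('pics/wTz.png',cv2.resize(im[100:240,130:390],None,fx=3,fy=3,interpolation=cv2.INTER_CUBIC))
```

```text
[0.4628 0.2639 0.1978]
```

View pics/wTz.png

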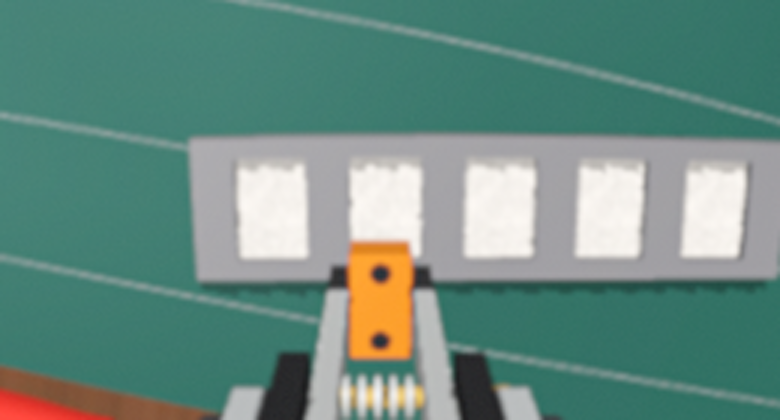

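```bash
python3 - <<'E'
from h import *
z=np.load('pics/wT.npz')
A=np.array([ray(z,130+a/3-.4,100+b/3-.4,.0065,True)[:2] for a,b in [(272,208),(386,208),(500,209),(611,209),(715,210)]]);print(A)
d=A[-1]-A[0];print(np.arctan2(d[1],d[0]),np.linalg.norm(d)/4,A.mean(0))
C=np.array([ray(z,130+a/3-.4,100+b/3-.4,.009,True)[:2] for a,b in [(190,137),(197,281),(774,278),]]);print(C)
ang=.194
m=A.mean(0)
for k in range(-2,3): print(k,m+44e-3*k*np.array([np.cos(ang),np.sin(ang)]))
E
python3 go.py .421 .2555 .14 0.196
```

```text
[[0.4213 0.2544]
 [0.4644 0.263 ]
 [0.5075 0.2714]
 [0.5509 0.2805]
 [0.5941 0.2894]]
0.20010857841052918 0.044081817612060585 [0.5076 0.2717]
[[0.3857 0.2764]
 [0.3968 0.2201]
 [0.6282 0.2678]]
-2 [0.4213 0.2548]
-1 [0.4644 0.2633]
0 [0.5076 0.2717]
1 [0.5508 0.2802]
2 [0.594  0.2887]
t 21.1 at [0.4628 0.2639 0.1978] yaw 0.1971 w 0.0372 F [ 0.856  -0.3903 -0.8276]
row [-0.1417, -0.0001, 0.1929, 0.0018, 0.0032, 0.0015] rows>= 1.7
```

Emit:
{"fn": "apply_moves", "kwargs": {
  "steps": [
    [-0.05,0,0,0,0.003,0],
    [-0.11,0.001,0.02,0,0.003,0],
    [-0.139,0.001,0.08,0,0.003,0],
    [-0.139,0.001,0.15,0,0.003,0],
    [-0.139,0.001,0.22,0,0.003,0],
    [-0.139,0.001,0.28,0,0.003,0],
    [-0.139,0.001,0.32,0,0.003,0],
    [-0.139,0.001,0.335,0,0.003,0],
    [-0.139,0.001,0.335,0,0.003,0],
    [-0.139,0.001,0.335,0,0.003,0]
  ]
}}

```text
t: 21.93
eef_pos: [0.4221, 0.2548, 0.0978]
tool_rot: [3.125, 0.307, 0.0]
wrist_force: [-0.1, -0.0, -0.8]
width: 0.0368
```

```bash
python3 go.py .4213 .2547 .0912 0.198
```

```text
t 21.93 at [0.4221 0.2548 0.0978] yaw 0.196 w 0.0368 F [-0.0756 -0.0001 -0.8134]
row [-0.0028, -0.0002, 0.0219, 0.0018, -0.0001, -0.0026] rows>= 0.2
```

Emit:
{"fn": "apply_moves", "kwargs": {
  "steps": [
    [-0.003,0,0.01,0.001,0,0],
    [-0.003,0,0.022,0.001,0,0],
    [-0.003,0,0.022,0.001,0,0],
    [-0.003,0,0.022,0.001,0,0]
  ]
}}

```text
t: 22.27
eef_pos: [0.4213, 0.2546, 0.0913]
tool_rot: [3.126, 0.307, 0.0]
wrist_force: [-0.4, -0.5, -1.4]
width: 0.037
```

Emit:
{"fn": "apply_moves", "kwargs": {
  "steps": [
    [0,0,0,0,0,0],
    [0,0,0,0,0,0],
    [0,0,0,0,0,0],
    [0,0,0,0,0,0],
    [0,0,0,0,0,0]
  ],
  "claw": 0.017
}}

```text
t: 22.68
eef_pos: [0.4213, 0.2547, 0.0914]
tool_rot: [3.126, 0.307, 0.001]
wrist_force: [0.7, 0.8, -1.1]
width: 0.0437
```

Emit:
{"fn": "apply_moves", "kwargs": {
  "steps": [
    [0,0,-0.02,0,0,0],
    [0,0,-0.06,0,0,0],
    [0,0,-0.12,0,0,0],
    [0,0,-0.2,0,0,0],
    [0,0,-0.28,0,0,0],
    [0,0,-0.34,0,0,0],
    [0,0,-0.36,0,0,0],
    [0,0,-0.36,0,0,0]
  ]
}}

```text
t: 23.35
eef_pos: [0.4218, 0.255, 0.2008]
tool_rot: [-3.126, -0.307, -0.005]
wrist_force: [-0.6, -0.6, -1.3]
width: 0.0436
```

Run:
```python
from h import *
im,d,z=snap('wrist','wT2'); print(bot.observe()['eef_pos'])
cv2.imwrite('pics/wT2z.png',cv2.resize(im[100:240,130:390],None,fx=3,fy=3,interpolation=cv2.INTER_CUBIC))
```

```text
[0.4213 0.2547 0.1994]
```

View pics/wT2z.png

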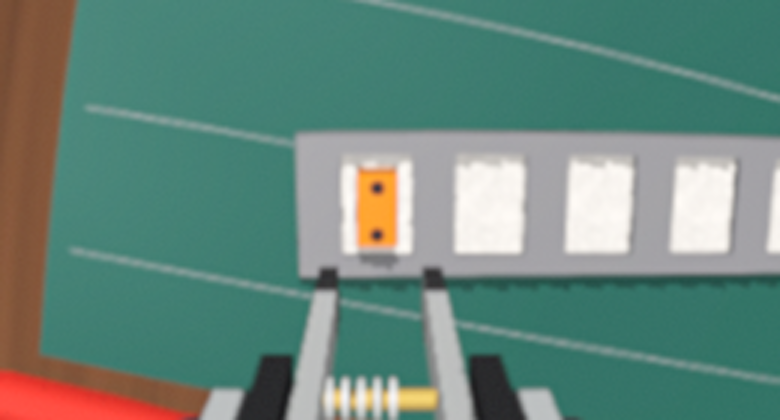

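```bash
python3 go.py .48 .17 .2 0.95
```

```text
t 23.4 at [0.4213 0.2547 0.1994] yaw 0.196 w 0.0437 F [ 0.3413  0.9686 -0.8677]
row [0.1371, 0.3151, -0.0016, 0.001, -0.0011, -0.96] rows>= 6.0
```

Emit:
{"fn": "apply_moves", "kwargs": {
  "steps": [
    [0.01,0.03,0,0,0,-0.1],
    [0.03,0.07,0,0,0,-0.22],
    [0.05,0.11,0,0,0,-0.35],
    [0.07,0.16,0,0,0,-0.48],
    [0.09,0.2,0,0,0,-0.61],
    [0.11,0.25,0,0,0,-0.74],
    [0.13,0.29,0,0,0,-0.87],
    [0.137,0.315,0,0,0,-0.96]
  ]
}}

```text
t: 24.07
eef_pos: [0.4801, 0.1689, 0.1978]
tool_rot: [2.79, 1.443, -0.002]
wrist_force: [-0.0, -0.4, -0.3]
width: 0.0437
```

```bash
python3 go.py .5335 .0862 .17 1.623
```

```text
t 24.07 at [0.4801 0.1689 0.1978] yaw 0.9547 w 0.0437 F [-0.0448 -0.4082 -0.2504]
row [-0.1218, 0.3046, 0.0928, -0.0011, 0.0016, -0.8509] rows>= 5.3
```

Emit:
{"fn": "apply_moves", "kwargs": {
  "steps": [
    [-0.02,0.04,0.01,0,0,-0.12],
    [-0.04,0.09,0.03,0,0,-0.25],
    [-0.06,0.14,0.045,0,0,-0.38],
    [-0.08,0.19,0.06,0,0,-0.51],
    [-0.1,0.24,0.075,0,0,-0.64],
    [-0.115,0.28,0.09,0,0,-0.77],
    [-0.122,0.305,0.093,0,0,-0.85],
    [-0.122,0.305,0.093,0,0,-0.85],
    [-0.122,0.305,0.093,0,0,-0.85]
  ]
}}

```text
t: 24.82
eef_pos: [0.5329, 0.086, 0.1686]
tool_rot: [-2.166, -2.273, 0.005]
wrist_force: [-0.1, -0.4, -1.6]
width: 0.0437
```

```bash
python3 clampm.py wB;  python3 go.py .5335 .0862 .17 1.623
```

```text
px [257.4 179.9] area 515 w(.026) [0.5347 0.0876] rect34 [532.9  87.6] [30.  16.6] 2.8
px [240.8 262.6] area 225 w(.026) [0.6298 0.0739] rect34 [623.   75.7] [12.7 37.9] 85.4
px [147.  259.3] area 410 w(.026) [ 0.635  -0.0354] rect34 [631.6 -33.1] [20.1 38.9] 35.9
px [210.5 315.3] area 77 w(.026) [0.7106 0.038 ] rect34 [703.9  39.2] [ 8.6 15.9] 88.4
t 24.87 at [0.5329 0.0863 0.169 ] yaw 1.6197 w 0.0435 F [-0.184   0.9633 -0.9972]
row [-0.0005, 0.0019, -0.0032, -0.0037, 0.001, -0.0042] rows>= 0.0
```

View pics/wBz.png

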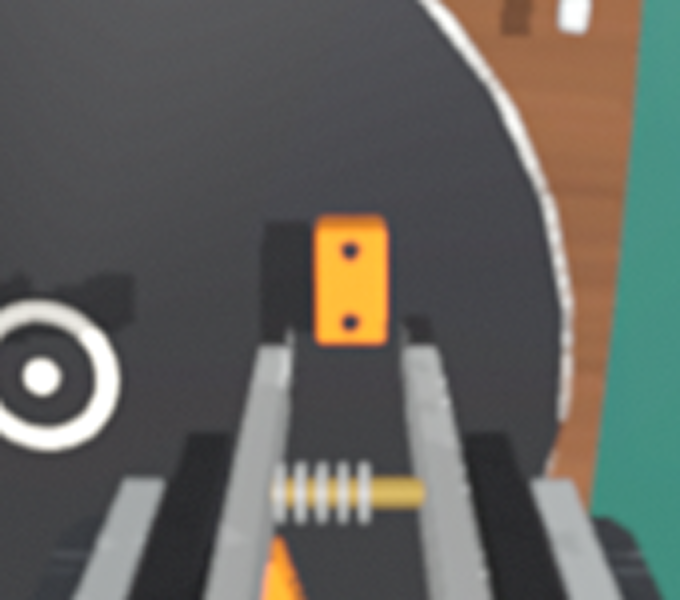

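Emit:
{"fn": "apply_moves", "kwargs": {
  "steps": [
    [0,0.003,0.03,-0.002,0,-0.004],
    [0,0.004,0.08,-0.003,0,-0.004],
    [0,0.004,0.13,-0.003,0,-0.004],
    [0,0.004,0.17,-0.003,0,-0.004],
    [0,0.004,0.2,-0.003,0,-0.004],
    [0,0.004,0.217,-0.003,0,-0.004],
    [0,0.004,0.217,-0.003,0,-0.004],
    [0,0.004,0.217,-0.003,0,-0.004]
  ]
}}

```text
t: 25.53
eef_pos: [0.534, 0.0865, 0.104]
tool_rot: [2.163, 2.278, -0.001]
wrist_force: [0.3, 0.6, -0.4]
width: 0.0432
```

Emit:
{"fn": "apply_moves", "kwargs": {
  "steps": [
    [0,0,0,0,0,0],
    [0,0,0,0,0,0],
    [0,0,0,0,0,0],
    [0,0,0,0,0,0],
    [0,0,0,0,0,0],
    [0,0,0,0,0,0]
  ],
  "claw": -0.3,
  "grip_force": 30
}}

```text
t: 26.03
eef_pos: [0.5343, 0.0865, 0.1045]
tool_rot: [2.162, 2.278, -0.0]
wrist_force: [0.2, -0.0, 5.7]
width: 0.0366
```

Emit:
{"fn": "apply_moves", "kwargs": {
  "steps": [
    [0,0,-0.02,0,0,0],
    [0,0,-0.06,0,0,0],
    [0,0,-0.12,0,0,0],
    [0,0,-0.2,0,0,0],
    [0,0,-0.26,0,0,0],
    [0,0,-0.32,0,0,0],
    [0,0,-0.32,0,0,0],
    [0,0,-0.32,0,0,0]
  ]
}}

```text
t: 26.7
eef_pos: [0.5344, 0.0866, 0.2009]
tool_rot: [2.162, 2.277, 0.001]
wrist_force: [-0.3, -0.6, -1.5]
width: 0.0373
```

```bash
python3 clampm.py wB2; python3 go.py .5 .18 .2 0.9
```

```text
px [256.4 198. ] area 766 w(.026) [0.5666 0.0888] rect34 [565.   88.8] [45.3 23. ] 3.0
px [154.2 245.2] area 382 w(.026) [ 0.636  -0.0358] rect34 [632.  -33.2] [19.9 37.9] 35.3
t 26.75 at [0.5339 0.0866 0.1999] yaw 1.6227 w 0.0368 F [-0.4795 -0.73   -0.5855]
row [0.3169, -0.0966, -0.0006, 0.0001, 0.001, 0.9202] rows>= 5.8
```

View pics/wB2z.png

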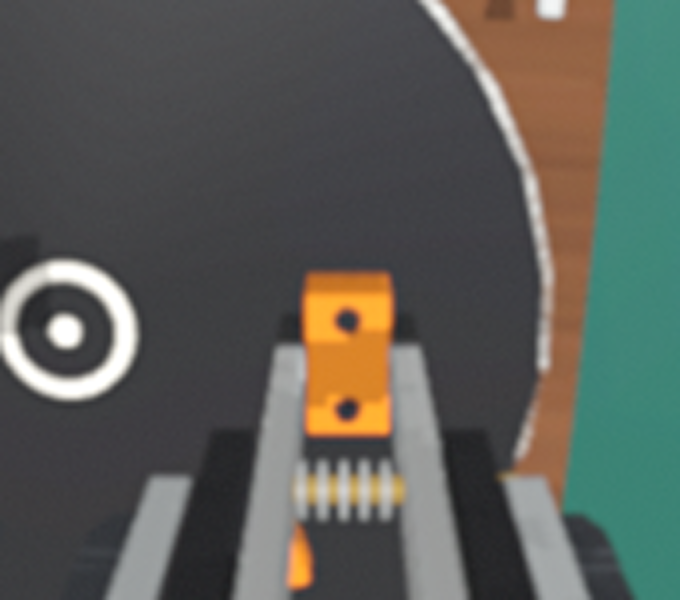

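Emit:
{"fn": "apply_moves", "kwargs": {
  "steps": [
    [0.03,-0.01,0,0,0,0.1],
    [0.07,-0.02,0,0,0,0.22],
    [0.11,-0.03,0,0,0,0.34],
    [0.16,-0.05,0,0,0,0.46],
    [0.2,-0.06,0,0,0,0.58],
    [0.25,-0.07,0,0,0,0.7],
    [0.29,-0.09,0,0,0,0.82],
    [0.317,-0.097,0,0,0,0.92]
  ]
}}

```text
t: 27.42
eef_pos: [0.4985, 0.1808, 0.1982]
tool_rot: [-2.832, -1.361, 0.005]
wrist_force: [-0.2, -0.2, -1.7]
width: 0.0368
```

```bash
python3 go.py .4644 .2633 .2 0.198
```

```text
t 27.42 at [0.4985 0.1808 0.1982] yaw 0.8958 w 0.0368 F [-0.2082 -0.1613 -1.6825]
row [0.1437, -0.2607, -0.0061, -0.0005, 0.0043, 0.8885] rows>= 5.6
```

Emit:
{"fn": "apply_moves", "kwargs": {
  "steps": [
    [0.01,-0.03,0,0,0.004,0.12],
    [0.03,-0.06,0,0,0.004,0.24],
    [0.05,-0.1,0,0,0.004,0.36],
    [0.07,-0.14,0,0,0.004,0.48],
    [0.09,-0.18,0,0,0.004,0.6],
    [0.12,-0.22,0,0,0.004,0.72],
    [0.144,-0.25,0,0,0.004,0.84],
    [0.144,-0.261,0,0,0.004,0.888],
    [0.144,-0.261,0,0,0.004,0.888]
  ]
}}

```text
t: 28.17
eef_pos: [0.4633, 0.2638, 0.1966]
tool_rot: [3.126, 0.31, -0.005]
wrist_force: [-0.4, -0.6, -0.2]
width: 0.0368
```

```bash
python3 go.py .4644 .2633 .0975 0.198
```

```text
t 28.17 at [0.4633 0.2638 0.1966] yaw 0.1977 w 0.0368 F [-0.4004 -0.6036 -0.22  ]
row [0.0041, 0.0022, 0.3304, 0.0003, 0.0038, -0.0004] rows>= 2.4
```

Emit:
{"fn": "apply_moves", "kwargs": {
  "steps": [
    [0.004,0.002,0.05,0,0.004,0],
    [0.004,0.002,0.12,0,0.004,0],
    [0.004,0.002,0.19,0,0.004,0],
    [0.004,0.002,0.25,0,0.004,0],
    [0.004,0.002,0.3,0,0.004,0],
    [0.004,0.002,0.33,0,0.004,0],
    [0.004,0.002,0.33,0,0.004,0],
    [0.004,0.002,0.33,0,0.004,0]
  ]
}}

```text
t: 28.83
eef_pos: [0.4643, 0.2631, 0.0974]
tool_rot: [3.126, 0.311, -0.001]
wrist_force: [-0.3, -0.1, -1.6]
width: 0.0367
```

```bash
python3 go.py .4644 .2633 .0912 0.198
```

```text
t 28.83 at [0.4643 0.2631 0.0974] yaw 0.1983 w 0.0367 F [-0.3146 -0.1019 -1.5899]
row [0.0006, -0.0006, 0.0206, 0.0006, 0.001, 0.0004] rows>= 0.1
```

Emit:
{"fn": "apply_moves", "kwargs": {
  "steps": [
    [0,0,0.01,0,0,0],
    [0,0,0.021,0,0,0],
    [0,0,0.021,0,0,0],
    [0,0,0.021,0,0,0]
  ]
}}

```text
t: 29.17
eef_pos: [0.4644, 0.2631, 0.0913]
tool_rot: [3.126, 0.311, -0.001]
wrist_force: [0.8, -0.4, -1.0]
width: 0.0371
```

Emit:
{"fn": "apply_moves", "kwargs": {
  "steps": [
    [0,0,0,0,0,0],
    [0,0,0,0,0,0],
    [0,0,0,0,0,0],
    [0,0,0,0,0,0],
    [0,0,0,0,0,0]
  ],
  "claw": 0.017
}}

```text
t: 29.58
eef_pos: [0.4644, 0.2631, 0.0914]
tool_rot: [3.126, 0.311, -0.0]
wrist_force: [-0.0, 0.2, -0.6]
width: 0.0436
```

Emit:
{"fn": "apply_moves", "kwargs": {
  "steps": [
    [0,0,-0.02,0,0,0],
    [0,0,-0.06,0,0,0],
    [0,0,-0.12,0,0,0],
    [0,0,-0.2,0,0,0],
    [0,0,-0.28,0,0,0],
    [0,0,-0.34,0,0,0],
    [0,0,-0.36,0,0,0],
    [0,0,-0.36,0,0,0]
  ]
}}

```text
t: 30.25
eef_pos: [0.465, 0.2634, 0.2009]
tool_rot: [-3.126, -0.311, -0.004]
wrist_force: [0.2, 0.2, -1.6]
width: 0.0436
```

```bash
python3 - <<'E'
from h import *
im,d,z=snap('wrist','wT3'); 
cv2.imwrite('pics/wT3z.png',cv2.resize(im[100:240,130:390],None,fx=3,fy=3,interpolation=cv2.INTER_CUBIC))
im,d,z=snap('top','top3'); cv2.imwrite('pics/top3z.png',cv2.resize(im[130:240,160:320],None,fx=5,fy=5,interpolation=cv2.INTER_CUBIC))
E
python3 go.py .54 .16 .2 1.0
```

```text
t 30.35 at [0.464  0.263  0.1986] yaw 0.1984 w 0.0438 F [ 0.1503 -0.2578 -2.5566]
row [0.1807, 0.3865, -0.0048, 0.0001, 0.002, -1.0207] rows>= 6.4
```

View pics/wT3z.png

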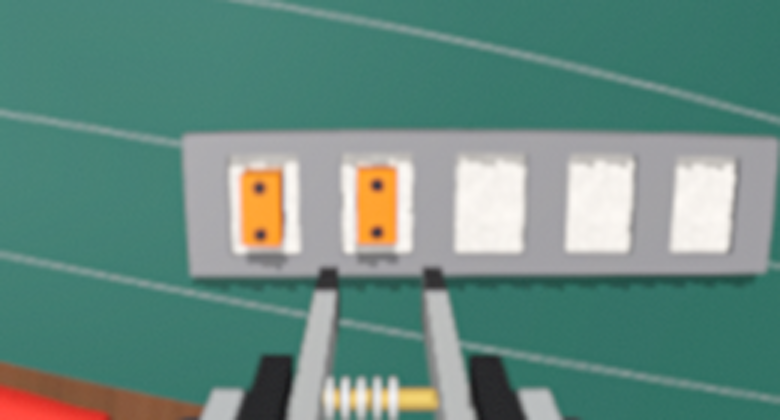

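View pics/top3z.png

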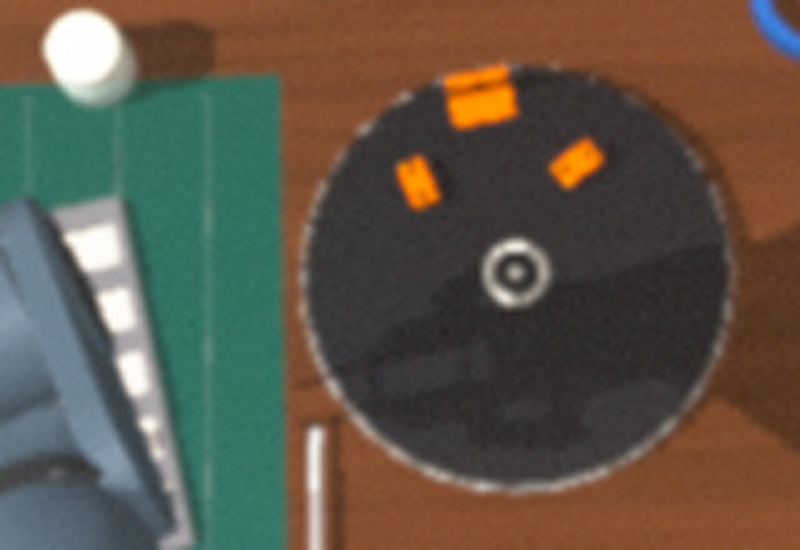

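```bash
python3 go.py .54 .16 .2 -.5
```

```text
t 30.35 at [0.464  0.263  0.1986] yaw 0.1984 w 0.0438 F [ 0.1503 -0.2578 -2.5566]
row [0.1807, 0.3865, -0.0048, 0.0014, 0.0014, 0.8892] rows>= 5.6
```

Emit:
{"fn": "apply_moves", "kwargs": {
  "steps": [
    [0.02,0.04,0,0,0,0.1],
    [0.05,0.1,0,0,0,0.22],
    [0.07,0.15,0,0,0,0.34],
    [0.1,0.21,0,0,0,0.46],
    [0.12,0.26,0,0,0,0.58],
    [0.15,0.32,0,0,0,0.7],
    [0.17,0.37,0,0,0,0.82],
    [0.181,0.386,0,0,0,0.889]
  ]
}}

```text
t: 31.02
eef_pos: [0.5404, 0.1583, 0.1968]
tool_rot: [3.039, -0.786, -0.005]
wrist_force: [0.3, 0.4, -1.3]
width: 0.0435
```

```bash
python3 go.py .624 .068 .17 -1.213
```

```text
t 31.02 at [0.5404 0.1583 0.1968] yaw -0.5064 w 0.0435 F [ 0.284   0.406  -1.3468]
row [0.39, 0.1278, 0.0889, 0.005, 0.0013, 0.8997] rows>= 5.7
```

Emit:
{"fn": "apply_moves", "kwargs": {
  "steps": [
    [0.04,0.01,0.01,0.004,0,0.1],
    [0.09,0.03,0.03,0.004,0,0.22],
    [0.14,0.05,0.05,0.004,0,0.34],
    [0.19,0.06,0.06,0.004,0,0.46],
    [0.25,0.08,0.07,0.004,0,0.58],
    [0.31,0.1,0.08,0.004,0,0.7],
    [0.36,0.12,0.089,0.004,0,0.82],
    [0.39,0.128,0.089,0.004,0,0.9],
    [0.39,0.128,0.089,0.004,0,0.9],
    [0.39,0.128,0.089,0.004,0,0.9]
  ]
}}

```text
t: 31.85
eef_pos: [0.6233, 0.0678, 0.1684]
tool_rot: [2.581, -1.788, -0.005]
wrist_force: [-0.4, 0.6, -0.4]
width: 0.0433
```

```bash
python3 clampm.py wC;  python3 go.py .624 .068 .1038 -1.213
```

```text
px [319.7 139.2] area 1016 w(.026) [0.6808 0.0245] rect34 [681.   22.7] [23.2 50.7] 9.4
px [259.7 169. ] area 139 w(.026) [0.6319 0.0686] rect34 [627.3  68.8] [29.8 15.4] 21.1
px [353.9 200.9] area 488 w(.026) [ 0.6354 -0.0362] rect34 [636.9 -33.1] [21.2 30.9] 35.8
t 31.9 at [0.6232 0.0682 0.1688] yaw -1.2109 w 0.0434 F [ 0.4986  0.5515 -0.581 ]
row [0.0019, -0.0027, 0.2168, 0.0036, 0.0018, 0.0027] rows>= 1.6
```

View pics/wCz.png

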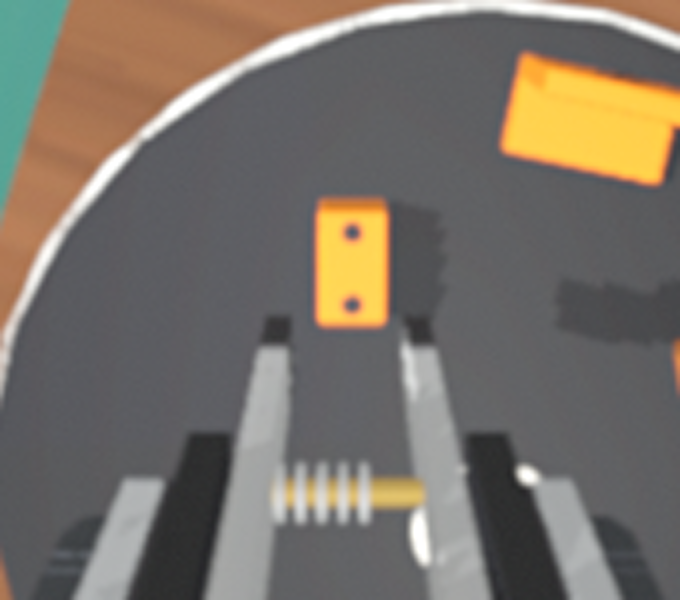

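Emit:
{"fn": "apply_moves", "kwargs": {
  "steps": [
    [0.001,-0.009,0.03,0.003,0.001,0.002],
    [0.001,-0.009,0.08,0.003,0.001,0.002],
    [0.001,-0.009,0.13,0.003,0.001,0.002],
    [0.001,-0.009,0.17,0.003,0.001,0.002],
    [0.001,-0.009,0.2,0.003,0.001,0.002],
    [0.001,-0.009,0.216,0.003,0.001,0.002],
    [0.001,-0.009,0.216,0.003,0.001,0.002],
    [0.001,-0.009,0.216,0.003,0.001,0.002]
  ]
}}

```text
t: 32.57
eef_pos: [0.6258, 0.069, 0.1042]
tool_rot: [-2.582, 1.79, 0.001]
wrist_force: [0.3, 0.1, -1.0]
width: 0.0432
```

Emit:
{"fn": "apply_moves", "kwargs": {
  "steps": [
    [0,0,0,0,0,0],
    [0,0,0,0,0,0],
    [0,0,0,0,0,0],
    [0,0,0,0,0,0],
    [0,0,0,0,0,0],
    [0,0,0,0,0,0]
  ],
  "claw": -0.3,
  "grip_force": 30
}}

```text
t: 33.07
eef_pos: [0.6262, 0.069, 0.1048]
tool_rot: [-2.581, 1.789, -0.0]
wrist_force: [-0.2, -0.3, 5.9]
width: 0.037
```

Emit:
{"fn": "apply_moves", "kwargs": {
  "steps": [
    [0,0,-0.02,0,0,0],
    [0,0,-0.06,0,0,0],
    [0,0,-0.12,0,0,0],
    [0,0,-0.2,0,0,0],
    [0,0,-0.26,0,0,0],
    [0,0,-0.32,0,0,0],
    [0,0,-0.32,0,0,0],
    [0,0,-0.32,0,0,0]
  ]
}}

```text
t: 33.73
eef_pos: [0.6263, 0.069, 0.2019]
tool_rot: [-2.581, 1.788, -0.003]
wrist_force: [-0.2, 0.4, -0.6]
width: 0.0365
```

```bash
python3 clampm.py wC2; python3 go.py .56 .17 .2 -.5
```

```text
px [314.5 138.3] area 532 w(.026) [0.6824 0.0233] rect34 [680.8  23. ] [23.2 49.9] 9.4
px [256.1 196.8] area 490 w(.026) [0.5975 0.0593] rect34 [597.7  59.5] [43.  24.1] 20.4
px [344.6 194.7] area 372 w(.026) [ 0.6357 -0.036 ] rect34 [636.6 -33.4] [21.  30.6] 35.6
t 33.78 at [0.6258 0.069  0.2006] yaw -1.2121 w 0.0368 F [ 0.4067 -0.3193 -1.9945]
row [-0.3923, 0.0872, 0.0022, -0.0008, 0.0001, -0.9067] rows>= 5.7
```

View pics/wC2z.png

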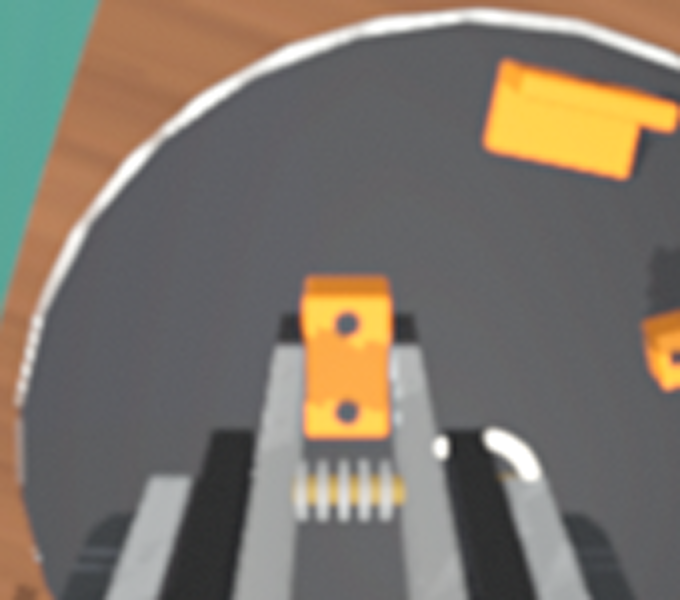

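Held. To pocket k=+0 (0.5076, 0.2717).

Emit:
{"fn": "apply_moves", "kwargs": {
  "steps": [
    [-0.04,0.01,0,0,0,-0.1],
    [-0.09,0.02,0,0,0,-0.22],
    [-0.14,0.03,0,0,0,-0.34],
    [-0.19,0.04,0,0,0,-0.46],
    [-0.25,0.055,0,0,0,-0.58],
    [-0.31,0.07,0,0,0,-0.7],
    [-0.36,0.08,0,0,0,-0.82],
    [-0.392,0.087,0,0,0,-0.905]
  ]
}}

```text
t: 34.45
eef_pos: [0.5586, 0.1709, 0.1992]
tool_rot: [3.045, -0.77, -0.004]
wrist_force: [-0.1, 0.6, -1.1]
width: 0.0369
```

```bash
python3 go.py .5076 .2717 .2 .198
```

```text
t 34.45 at [0.5586 0.1709 0.1992] yaw -0.4956 w 0.0369 F [-0.0683  0.5883 -1.085 ]
row [-0.3092, -0.2146, -0.0023, 0.0004, 0.003, -0.8831] rows>= 5.6
```

Emit:
{"fn": "apply_moves", "kwargs": {
  "steps": [
    [-0.03,-0.02,0,0,0.003,-0.1],
    [-0.07,-0.05,0,0,0.003,-0.22],
    [-0.11,-0.08,0,0,0.003,-0.34],
    [-0.16,-0.11,0,0,0.003,-0.46],
    [-0.2,-0.14,0,0,0.003,-0.58],
    [-0.25,-0.17,0,0,0.003,-0.7],
    [-0.29,-0.2,0,0,0.003,-0.82],
    [-0.309,-0.215,0,0,0.003,-0.883],
    [-0.309,-0.215,0,0,0.003,-0.883]
  ]
}}

```text
t: 35.2
eef_pos: [0.5065, 0.2727, 0.198]
tool_rot: [3.125, 0.316, -0.004]
wrist_force: [0.5, -0.1, -0.8]
width: 0.0368
```

```bash
python3 go.py .5076 .2717 .0975 .198
```

```text
t 35.2 at [0.5065 0.2727 0.198 ] yaw 0.2018 w 0.0368 F [ 0.4757 -0.0509 -0.8388]
row [0.0037, 0.0039, 0.3351, 0.0006, 0.0029, 0.0048] rows>= 2.4
```

Emit:
{"fn": "apply_moves", "kwargs": {
  "steps": [
    [0.004,0.004,0.05,0,0.003,0.004],
    [0.004,0.004,0.12,0,0.003,0.004],
    [0.004,0.004,0.19,0,0.003,0.004],
    [0.004,0.004,0.25,0,0.003,0.004],
    [0.004,0.004,0.3,0,0.003,0.004],
    [0.004,0.004,0.33,0,0.003,0.004],
    [0.004,0.004,0.335,0,0.003,0.004],
    [0.004,0.004,0.335,0,0.003,0.004]
  ]
}}

```text
t: 35.87
eef_pos: [0.5076, 0.2713, 0.0971]
tool_rot: [3.125, 0.309, -0.002]
wrist_force: [0.7, -0.1, -0.8]
width: 0.0369
```

```bash
python3 go.py .5076 .2717 .0912 .198
```

```text
t 35.87 at [0.5076 0.2713 0.0971] yaw 0.1974 w 0.0369 F [ 0.7119 -0.0676 -0.7985]
row [0.0003, -0.0014, 0.0195, 0.001, 0.0014, -0.0008] rows>= 0.1
```

Emit:
{"fn": "apply_moves", "kwargs": {
  "steps": [
    [0,-0.001,0.01,0,0.001,0],
    [0,-0.001,0.0195,0,0.001,0],
    [0,-0.001,0.0195,0,0.001,0],
    [0,-0.001,0.0195,0,0.001,0]
  ]
}}

```text
t: 36.2
eef_pos: [0.5077, 0.2716, 0.0915]
tool_rot: [3.126, 0.309, 0.0]
wrist_force: [-0.4, -0.6, -0.7]
width: 0.0366
```

Emit:
{"fn": "apply_moves", "kwargs": {
  "steps": [
    [0,0,0,0,0,0],
    [0,0,0,0,0,0],
    [0,0,0,0,0,0],
    [0,0,0,0,0,0],
    [0,0,0,0,0,0]
  ],
  "claw": 0.017
}}

```text
t: 36.62
eef_pos: [0.5076, 0.2717, 0.0916]
tool_rot: [3.126, 0.309, 0.0]
wrist_force: [1.2, -0.1, -0.8]
width: 0.0432
```

Emit:
{"fn": "apply_moves", "kwargs": {
  "steps": [
    [0,0,-0.02,0,0,0],
    [0,0,-0.06,0,0,0],
    [0,0,-0.12,0,0,0],
    [0,0,-0.2,0,0,0],
    [0,0,-0.28,0,0,0],
    [0,0,-0.34,0,0,0],
    [0,0,-0.36,0,0,0],
    [0,0,-0.36,0,0,0]
  ]
}}

```text
t: 37.28
eef_pos: [0.5083, 0.272, 0.2017]
tool_rot: [-3.126, -0.31, -0.006]
wrist_force: [-0.1, 0.2, -0.6]
width: 0.0434
```

```bash
python3 - <<'E'
from h import *
im,d,z=snap('wrist','wT4'); 
cv2.imwrite('pics/wT4z.png',cv2.resize(im[100:240,130:390],None,fx=3,fy=3,interpolation=cv2.INTER_CUBIC))
E
python3 clampm.py wT4b
python3 go.py .57 .12 .2 -.38
```

```text
t 37.38 at [0.5073 0.2715 0.199 ] yaw 0.1973 w 0.0437 F [-0.1073  0.0294 -1.4684]
row [0.106, 0.5363, -0.0029, 0.0013, 0.0004, 0.735] rows>= 4.6
```

View pics/wT4z.png

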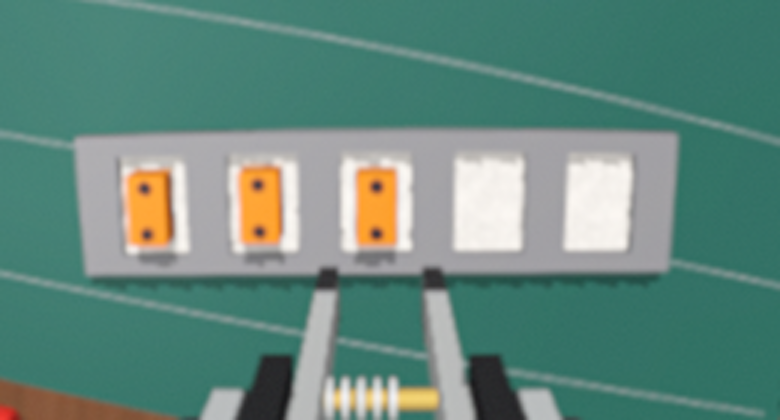

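```bash
python3 go.py .57 .12 .2 .634
```

```text
t 37.38 at [0.5073 0.2715 0.199 ] yaw 0.1973 w 0.0437 F [-0.1073  0.0294 -1.4684]
row [0.106, 0.5363, -0.0029, 0.0009, 0.001, -0.556] rows>= 3.9
```

Emit:
{"fn": "apply_moves", "kwargs": {
  "steps": [
    [0.01,0.06,0,0,0,-0.06],
    [0.03,0.15,0,0,0,-0.16],
    [0.05,0.24,0,0,0,-0.25],
    [0.07,0.34,0,0,0,-0.35],
    [0.085,0.43,0,0,0,-0.45],
    [0.106,0.52,0,0,0,-0.54],
    [0.106,0.536,0,0,0,-0.556]
  ]
}}

```text
t: 37.97
eef_pos: [0.5707, 0.1167, 0.1976]
tool_rot: [2.983, 0.981, -0.004]
wrist_force: [-0.4, 0.4, -0.9]
width: 0.0435
```

```bash
python3 go.py .635 -.0345 .17 .634
```

```text
t 37.97 at [0.5707 0.1167 0.1976] yaw 0.6355 w 0.0435 F [-0.3803  0.3504 -0.8558]
row [-0.1266, 0.5328, 0.0926, 0.0004, 0.0037, 0.0019] rows>= 4.0
```

Emit:
{"fn": "apply_moves", "kwargs": {
  "steps": [
    [-0.02,0.08,0.01,0,0.003,0.002],
    [-0.04,0.18,0.03,0,0.003,0.002],
    [-0.07,0.28,0.05,0,0.003,0.002],
    [-0.09,0.38,0.07,0,0.003,0.002],
    [-0.11,0.47,0.085,0,0.003,0.002],
    [-0.127,0.533,0.093,0,0.003,0.002],
    [-0.127,0.533,0.093,0,0.003,0.002],
    [-0.127,0.533,0.093,0,0.003,0.002]
  ]
}}

```text
t: 38.63
eef_pos: [0.6343, -0.0349, 0.1683]
tool_rot: [-2.985, -0.976, 0.004]
wrist_force: [0.5, 1.1, -0.4]
width: 0.0435
```

```bash
python3 clampm.py wD;  python3 go.py .635 -.0345 .1038 .634
```

```text
px [333.8 160.1] area 1503 w(.026) [0.6852 0.0262] rect34 [682.9  25.2] [37.7 44.6] 9.5
px [256.7 180.6] area 523 w(.026) [ 0.6358 -0.0365] rect34 [634.4 -35. ] [16.6 31. ] 36.2
t 38.68 at [ 0.6343 -0.0341  0.1688] yaw 0.6331 w 0.0434 F [0.267  0.1644 0.0024]
row [0.0014, 0.0028, 0.2166, -0.0016, 0.0023, -0.0011] rows>= 1.6
```

View pics/wDz.png

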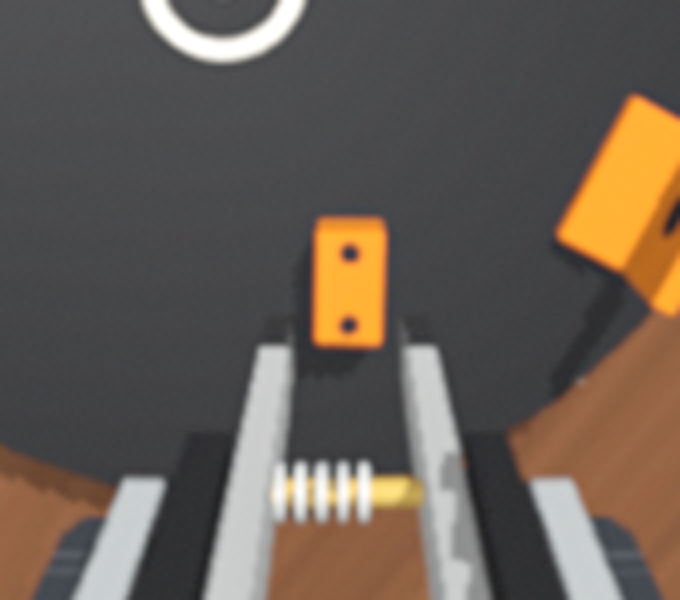

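Emit:
{"fn": "apply_moves", "kwargs": {
  "steps": [
    [0,0.005,0.03,-0.001,0.002,0],
    [0,0.005,0.08,-0.001,0.002,0],
    [0,0.005,0.13,-0.001,0.002,0],
    [0,0.005,0.17,-0.001,0.002,0],
    [0,0.005,0.2,-0.001,0.002,0],
    [0,0.005,0.216,-0.001,0.002,0],
    [0,0.005,0.216,-0.001,0.002,0],
    [0,0.005,0.216,-0.001,0.002,0]
  ]
}}

```text
t: 39.35
eef_pos: [0.6352, -0.0351, 0.1042]
tool_rot: [-2.985, -0.978, 0.0]
wrist_force: [0.3, 0.4, -1.6]
width: 0.0433
```

Emit:
{"fn": "apply_moves", "kwargs": {
  "steps": [
    [0,0,0,0,0,0],
    [0,0,0,0,0,0],
    [0,0,0,0,0,0],
    [0,0,0,0,0,0],
    [0,0,0,0,0,0],
    [0,0,0,0,0,0]
  ],
  "claw": -0.3,
  "grip_force": 30
}}

```text
t: 39.85
eef_pos: [0.6355, -0.0352, 0.1048]
tool_rot: [2.985, 0.978, 0.001]
wrist_force: [-0.0, 0.2, 5.3]
width: 0.0369
```

Emit:
{"fn": "apply_moves", "kwargs": {
  "steps": [
    [0,0,-0.02,0,0,0],
    [0,0,-0.06,0,0,0],
    [0,0,-0.12,0,0,0],
    [0,0,-0.2,0,0,0],
    [0,0,-0.26,0,0,0],
    [0,0,-0.32,0,0,0],
    [0,0,-0.32,0,0,0],
    [0,0,-0.32,0,0,0]
  ]
}}

```text
t: 40.52
eef_pos: [0.6357, -0.0352, 0.2018]
tool_rot: [2.985, 0.978, 0.004]
wrist_force: [0.4, 0.1, -1.8]
width: 0.0369
```

```bash
python3 clampm.py wD2; python3 go.py .59 .12 .2 .4
```

```text
px [324.3 152.6] area 1196 w(.026) [0.6844 0.026 ] rect34 [682.4  25.3] [36.7 43.9] 9.1
px [256.4 198.9] area 767 w(.026) [ 0.6558 -0.0616] rect34 [654.6 -60.6] [24.1 45.5] 36.2
t 40.57 at [ 0.6352 -0.0352  0.2005] yaw 0.6333 w 0.0368 F [-0.4625 -1.054  -1.9463]
row [0.1847, -0.506, 0.0018, 0.0001, -0.0006, 0.2971] rows>= 3.9
```

View pics/wD2z.png

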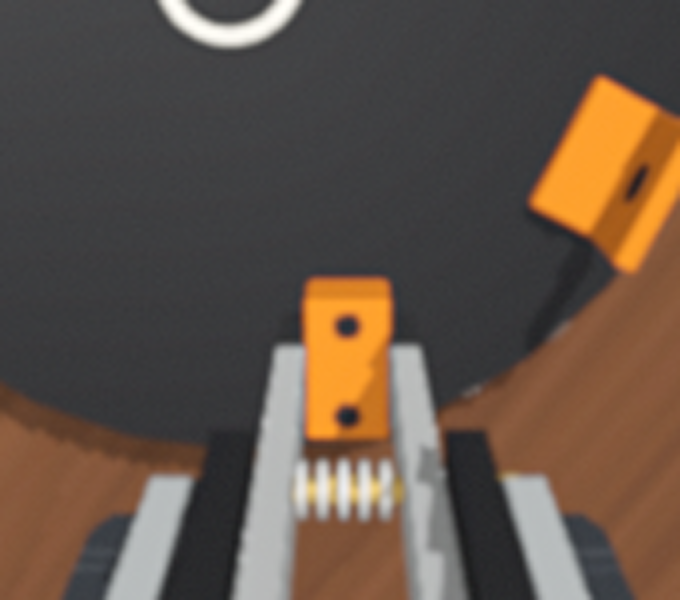

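Held. To pocket k=+1 (0.5508, 0.2802).

Emit:
{"fn": "apply_moves", "kwargs": {
  "steps": [
    [0.02,-0.06,0,0,0,0.03],
    [0.05,-0.14,0,0,0,0.08],
    [0.08,-0.23,0,0,0,0.13],
    [0.11,-0.32,0,0,0,0.18],
    [0.14,-0.4,0,0,0,0.23],
    [0.17,-0.48,0,0,0,0.28],
    [0.185,-0.506,0,0,0,0.297]
  ]
}}

```text
t: 41.15
eef_pos: [0.5883, 0.1227, 0.1991]
tool_rot: [-3.078, -0.623, 0.004]
wrist_force: [0.6, -0.1, -0.7]
width: 0.0365
```

```bash
python3 go.py .5508 .2802 .2 .198
```

```text
t 41.15 at [0.5883 0.1227 0.1991] yaw 0.3995 w 0.0365 F [ 0.6273 -0.1225 -0.7039]
row [0.0891, -0.5322, -0.0024, -0.0014, 0.0028, 0.2566] rows>= 3.9
```

Emit:
{"fn": "apply_moves", "kwargs": {
  "steps": [
    [0.01,-0.06,0,0,0.002,0.03],
    [0.025,-0.15,0,0,0.002,0.08],
    [0.04,-0.24,0,0,0.002,0.13],
    [0.055,-0.33,0,0,0.002,0.17],
    [0.07,-0.42,0,0,0.002,0.21],
    [0.085,-0.5,0,0,0.002,0.25],
    [0.089,-0.532,0,0,0.002,0.257],
    [0.089,-0.532,0,0,0.002,0.257]
  ]
}}

```text
t: 41.82
eef_pos: [0.5497, 0.2816, 0.198]
tool_rot: [-3.125, -0.314, 0.004]
wrist_force: [0.1, -0.3, -1.7]
width: 0.0364
```

```bash
python3 go.py .5508 .2802 .0975 .198
```

```text
t 41.82 at [0.5497 0.2816 0.198 ] yaw 0.2003 w 0.0364 F [ 0.1085 -0.3116 -1.7027]
row [0.0036, 0.0055, 0.335, -0.0011, 0.0034, 0.0029] rows>= 2.4
```

Emit:
{"fn": "apply_moves", "kwargs": {
  "steps": [
    [0.004,0.005,0.05,0,0.003,0.002],
    [0.004,0.005,0.12,0,0.003,0.002],
    [0.004,0.005,0.19,0,0.003,0.002],
    [0.004,0.005,0.25,0,0.003,0.002],
    [0.004,0.005,0.3,0,0.003,0.002],
    [0.004,0.005,0.33,0,0.003,0.002],
    [0.004,0.005,0.335,0,0.003,0.002],
    [0.004,0.005,0.335,0,0.003,0.002]
  ]
}}

```text
t: 42.48
eef_pos: [0.551, 0.2796, 0.0972]
tool_rot: [-3.126, -0.311, 0.002]
wrist_force: [-0.9, 0.5, -0.3]
width: 0.0371
```

```bash
python3 go.py .5508 .2802 .0912 .198
```

```text
t 42.48 at [0.551  0.2796 0.0972] yaw 0.1984 w 0.0371 F [-0.9077  0.5068 -0.3153]
row [-0.0002, -0.0022, 0.02, -0.0006, 0.0015, 0.0005] rows>= 0.1
```

Emit:
{"fn": "apply_moves", "kwargs": {
  "steps": [
    [0,-0.002,0.01,0,0.001,0],
    [0,-0.002,0.02,0,0.001,0],
    [0,-0.002,0.02,0,0.001,0],
    [0,-0.002,0.02,0,0.001,0]
  ]
}}

```text
t: 42.82
eef_pos: [0.551, 0.2802, 0.0915]
tool_rot: [-3.126, -0.311, 0.0]
wrist_force: [-0.1, -0.4, -0.1]
width: 0.0368
```

Emit:
{"fn": "apply_moves", "kwargs": {
  "steps": [
    [0,0,0,0,0,0],
    [0,0,0,0,0,0],
    [0,0,0,0,0,0],
    [0,0,0,0,0,0],
    [0,0,0,0,0,0]
  ],
  "claw": 0.017
}}

```text
t: 43.23
eef_pos: [0.551, 0.2802, 0.0915]
tool_rot: [-3.126, -0.311, 0.0]
wrist_force: [-0.9, 0.9, -0.5]
width: 0.0436
```

Emit:
{"fn": "apply_moves", "kwargs": {
  "steps": [
    [0,0,-0.02,0,0,0],
    [0,0,-0.06,0,0,0],
    [0,0,-0.12,0,0,0],
    [0,0,-0.2,0,0,0],
    [0,0,-0.28,0,0,0],
    [0,0,-0.36,0,0,0],
    [0,0,-0.42,0,0,0],
    [0,0,-0.45,0,0,0],
    [0,0,-0.45,0,0,0]
  ]
}}

```text
t: 43.98
eef_pos: [0.5518, 0.2805, 0.2294]
tool_rot: [-3.124, -0.311, -0.006]
wrist_force: [-0.5, 0.5, -1.3]
width: 0.0435
```

```bash
python3 - <<'E'
from h import *
im,d,z=snap('wrist','wT5'); 
cv2.imwrite('pics/wT5z.png',cv2.resize(im[70:240,100:390],None,fx=2.7,fy=2.7,interpolation=cv2.INTER_CUBIC))
im,d,z=snap('side','s5'); im2,d2,z2=snap('top','top5')
cv2.imwrite('pics/s5z.png',cv2.resize(im[110:250,160:340],None,fx=4,fy=4,interpolation=cv2.INTER_CUBIC))
E
python3 go.py .48 .0 .25 .9
```

```text
t 44.13 at [0.5505 0.2799 0.2255] yaw 0.1986 w 0.0434 F [ 0.4423  0.0104 -1.387 ]
row [-0.4146, 0.8683, -0.0813, -0.001, 0.0019, -0.8931] rows>= 6.9
```

View pics/wT5z.png

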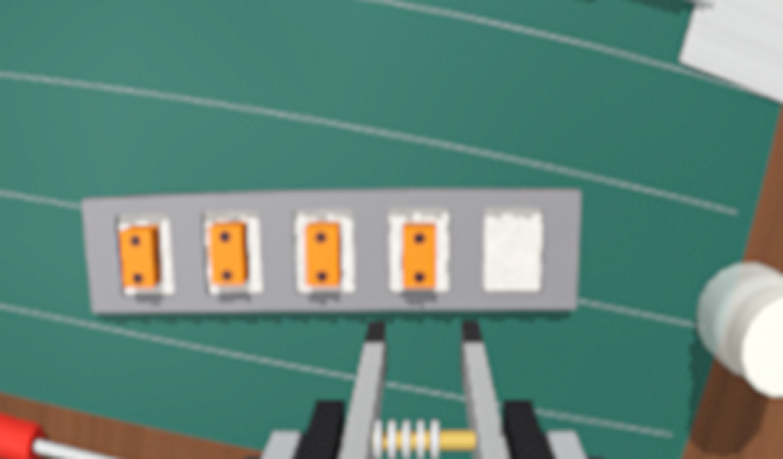

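View pics/s5z.png

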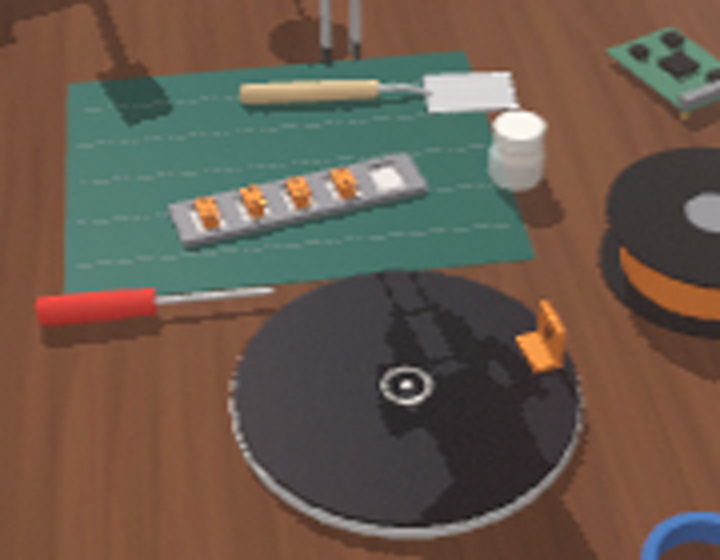

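View pics/top5.png

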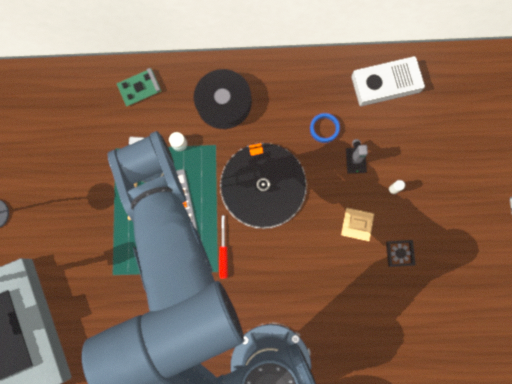

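Emit:
{"fn": "apply_moves", "kwargs": {
  "steps": [
    [-0.03,0.07,-0.02,0,0,-0.08],
    [-0.07,0.15,-0.04,0,0,-0.16],
    [-0.11,0.23,-0.06,0,0,-0.24],
    [-0.15,0.31,-0.08,0,0,-0.32],
    [-0.19,0.4,-0.08,0,0,-0.41],
    [-0.23,0.48,-0.08,0,0,-0.5],
    [-0.27,0.57,-0.08,0,0,-0.58],
    [-0.31,0.65,-0.08,0,0,-0.67],
    [-0.35,0.74,-0.08,0,0,-0.76],
    [-0.39,0.82,-0.08,0,0,-0.84],
    [-0.415,0.868,-0.08,0,0,-0.893]
  ]
}}

```text
t: 45.05
eef_pos: [0.4786, -0.0019, 0.2484]
tool_rot: [-2.826, -1.369, 0.006]
wrist_force: [0.1, -0.0, -1.9]
width: 0.0437
```

```bash
python3 go.py .4286 -.2942 .235 1.3261
```

```text
t 45.05 at [ 0.4786 -0.0019  0.2484] yaw 0.9024 w 0.0437 F [ 0.0883 -0.0478 -1.8683]
row [-0.8679, 0.4731, 0.0456, -0.0045, 0.0026, -0.5395] rows>= 7.1
```

Emit:
{"fn": "apply_moves", "kwargs": {
  "steps": [
    [-0.07,0.04,0.01,0,0,-0.04],
    [-0.16,0.09,0.02,-0.003,0.002,-0.1],
    [-0.25,0.14,0.03,-0.003,0.002,-0.15],
    [-0.34,0.19,0.04,-0.003,0.002,-0.21],
    [-0.43,0.235,0.045,-0.003,0.002,-0.27],
    [-0.52,0.28,0.045,-0.003,0.002,-0.32],
    [-0.61,0.33,0.045,-0.003,0.002,-0.38],
    [-0.7,0.38,0.045,-0.003,0.002,-0.44],
    [-0.79,0.43,0.045,-0.003,0.002,-0.5],
    [-0.85,0.465,0.045,-0.003,0.002,-0.53],
    [-0.868,0.473,0.045,-0.003,0.002,-0.54],
    [-0.868,0.473,0.045,-0.003,0.002,-0.54]
  ]
}}

```text
t: 46.05
eef_pos: [0.4279, -0.2949, 0.234]
tool_rot: [-2.475, -1.93, 0.002]
wrist_force: [-0.1, 0.2, -1.2]
width: 0.0435
```

Emit:
{"fn": "apply_moves", "kwargs": {
  "steps": [
    [0,0,0,0,0,0],
    [0,0,0,0,0,0]
  ]
}}

```text
t: 46.22
eef_pos: [0.4278, -0.2937, 0.2333]
tool_rot: [-2.474, -1.929, 0.002]
wrist_force: [0.8, 0.6, -1.5]
width: 0.0436
```

```bash
python3 - <<'E'
from h import *
im,d,z=snap('wrist','wH'); 
cv2.imwrite('pics/wHz.png',cv2.resize(im[115:205,210:310],None,fx=6,fy=6,interpolation=cv2.INTER_CUBIC))
E
python3 go.py .4286 -.2942 .135 1.3261
```

```text
t 46.27 at [ 0.4279 -0.2937  0.2336] yaw 1.3251 w 0.0435 F [-1.1055  0.7072 -1.2769]
row [-0.0015, 0.0038, 0.3287, -0.005, -0.0016, -0.0013] rows>= 2.4
```

View pics/wHz.png

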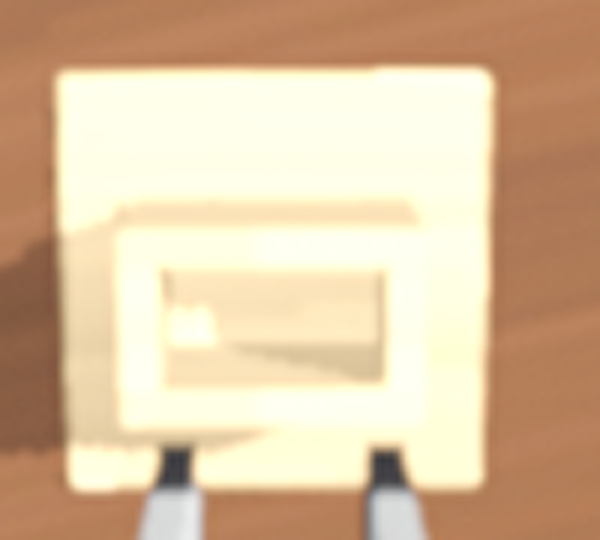

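Emit:
{"fn": "apply_moves", "kwargs": {
  "steps": [
    [-0.001,0.004,0.05,-0.004,-0.001,0],
    [-0.001,0.004,0.12,-0.004,-0.001,0],
    [-0.001,0.004,0.19,-0.004,-0.001,0],
    [-0.001,0.004,0.25,-0.004,-0.001,0],
    [-0.001,0.004,0.3,-0.004,-0.001,0],
    [-0.001,0.004,0.328,-0.004,-0.001,0],
    [-0.001,0.004,0.328,-0.004,-0.001,0],
    [-0.001,0.004,0.328,-0.004,-0.001,0]
  ]
}}

```text
t: 46.93
eef_pos: [0.429, -0.2937, 0.1355]
tool_rot: [-2.476, -1.932, 0.0]
wrist_force: [0.6, -0.2, -0.9]
width: 0.0433
```

```bash
python3 go.py .4288 -.2943 .0855 1.3261
```

```text
t 46.93 at [ 0.429  -0.2937  0.1355] yaw 1.3256 w 0.0433 F [ 0.6159 -0.2299 -0.8837]
row [-0.0022, 0.0001, 0.1668, -0.0011, -0.0007, -0.0006] rows>= 1.2
```

Emit:
{"fn": "apply_moves", "kwargs": {
  "steps": [
    [-0.002,0,0.02,-0.001,0,0],
    [-0.002,0,0.05,-0.001,0,0],
    [-0.002,0,0.08,-0.001,0,0],
    [-0.002,0,0.11,-0.001,0,0],
    [-0.002,0,0.14,-0.001,0,0],
    [-0.002,0,0.16,-0.001,0,0],
    [-0.002,0,0.167,-0.001,0,0],
    [-0.002,0,0.167,-0.001,0,0],
    [-0.002,0,0.167,-0.001,0,0]
  ]
}}

```text
t: 47.68
eef_pos: [0.4288, -0.2943, 0.0854]
tool_rot: [-2.476, -1.933, -0.001]
wrist_force: [0.2, 0.1, 0.2]
width: 0.0434
```

```bash
python3 go.py .4288 -.2943 .085 1.3261
python3 - <<'E'
from h import *
im,d,z=snap('side','sH'); cv2.imwrite('pics/sHz.png',cv2.resize(im[210:330,160:300],None,fx=4.5,fy=4.5,interpolation=cv2.INTER_CUBIC))
E
```

```text
t 47.68 at [ 0.4288 -0.2943  0.0854] yaw 1.3256 w 0.0434 F [0.1658 0.053  0.1621]
row [-0.0001, -0.0, 0.0012, -0.0002, -0.0007, -0.0006] rows>= 0.0
```

View pics/sHz.png

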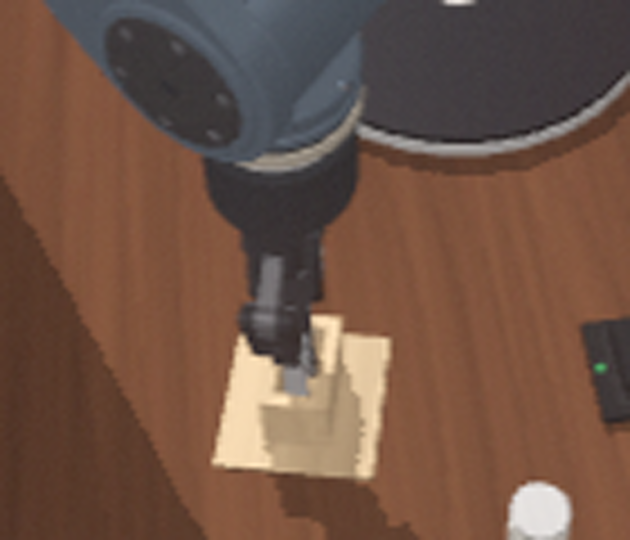

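Inserted, same as at pick-up. Release and retreat.

Emit:
{"fn": "apply_moves", "kwargs": {
  "steps": [
    [0,0,0.001,0,0,0],
    [0,0,0.001,0,0,0],
    [0,0,0.001,0,0,0],
    [0,0,0.001,0,0,0],
    [0,0,0.001,0,0,0],
    [0,0,0.001,0,0,0],
    [0,0,0.001,0,0,0],
    [0,0,0.001,0,0,0]
  ],
  "claw": 1
}}

```text
t: 48.4
eef_pos: [0.4289, -0.2943, 0.0852]
tool_rot: [-2.476, -1.933, -0.001]
wrist_force: [0.4, -0.0, -0.1]
width: 0.0852
```

Emit:
{"fn": "apply_moves", "kwargs": {
  "steps": [
    [0,0,-0.05,0,0,0],
    [0,0,-0.12,0,0,0],
    [0,0,-0.2,0,0,0],
    [0,0,-0.3,0,0,0],
    [0,0,-0.4,0,0,0],
    [0,0,-0.5,0,0,0],
    [0,0,-0.6,0,0,0],
    [0,0,-0.7,0,0,0],
    [0,0,-0.7,0,0,0],
    [0,0,-0.7,0,0,0]
  ]
}}

```text
t: 49.23
eef_pos: [0.4292, -0.2947, 0.2965]
tool_rot: [2.474, 1.932, 0.002]
wrist_force: [0.4, 0.1, -1.3]
width: 0.0855
```

Run:
```python
from h import *
o=bot.observe(); print(o['t'],o['eef_pos'],o['width'])
im,d,z=snap('wrist','wF'); im2,_,_=snap('side','sF'); im3,_,_=snap('top','tF')
cv2.imwrite('pics/sFz.png',cv2.resize(im2[100:340,160:360],None,fx=2.5,fy=2.5,interpolation=cv2.INTER_CUBIC))
cv2.imwrite('pics/tFz.png',cv2.resize(im3[60:290,100:430],None,fx=2.4,fy=2.4,interpolation=cv2.INTER_CUBIC))
```

```text
49.2333 [ 0.4292 -0.2947  0.2965] 0.08550480700418712
```

View pics/sFz.png

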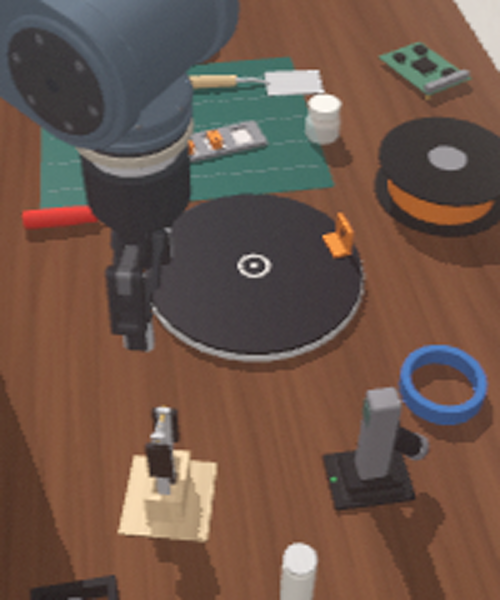

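View pics/tFz.png

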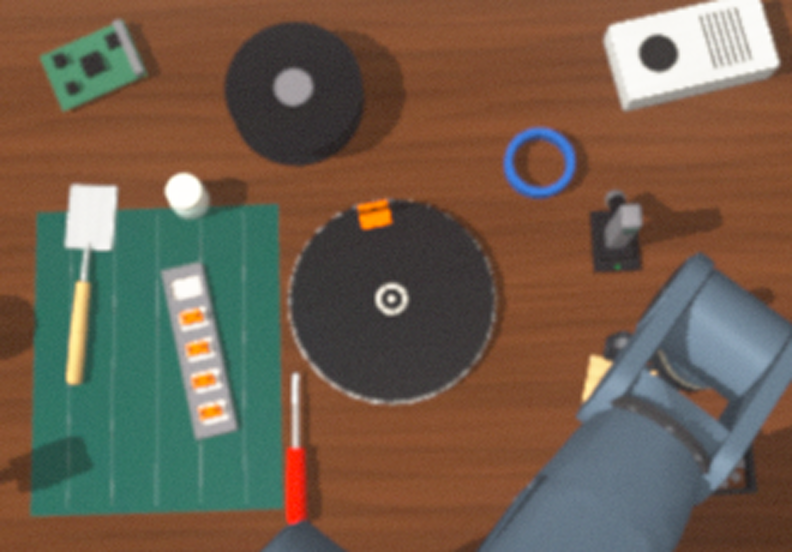

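View pics/wF.png

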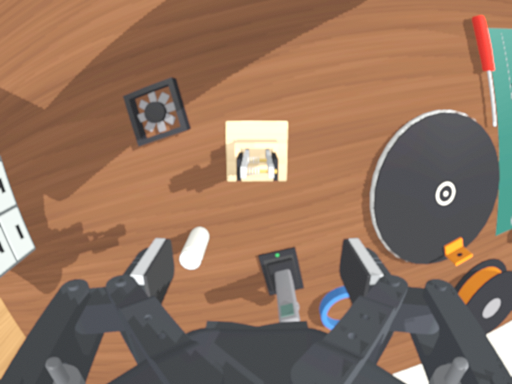

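Emit:
{"fn": "apply_moves", "kwargs": {
  "steps": [
    [0,0,0,0,0,0],
    [0,0,0,0,0,0],
    [0,0,0,0,0,0],
    [0,0,0,0,0,0]
  ]
}}

```text
t: 49.72
eef_pos: [0.4283, -0.294, 0.2935]
tool_rot: [-2.474, -1.931, 0.0]
wrist_force: [-0.1, 0.5, 0.3]
width: 0.0852
```

Run:
```python
from h import *
s=np.load('pics/sF.npz'); W=world(s,s['d'])
for n,(x,y),lo in (('th',(.64,-.301),.13),('tg',(.4286,-.2943),.115)):
    m=(np.hypot(W[...,0]-x,W[...,1]-y)<.07)&(W[...,2]>lo)&(W[...,2]<.16); print(n,np.median(W[m],0),W[m].max(0))
print(bot.hand_in())
```

```text
th [ 0.6392 -0.304   0.1425] [ 0.6567 -0.2875  0.1464]
tg [ 0.4272 -0.3032  0.1279] [ 0.4442 -0.2681  0.1399]
the job is handed in; nothing more can be done
None
```

I finished the whole task and handed it in at about 50 s of the 208 s allowed; hand-in reports no verdict.

- **Thermometer:** I held it on the ring from about 10 cm for just over 2 s, then stood it back on its dock. The final pictures show it upright and within a few mm of the dock's middle.
- **Clamps:** There were four on the bed, and I moved each with the tongs into its own tray pocket. The wrist picture after the fourth clamp shows each one lying flat. The last top view shows the bed empty apart from the stuck bracket, and all four still in place.
- **Tongs:** They stand back in their holder, and the depth reading of their top (0.14 m) matches the one at the start.
- **Everything else:** Nothing else on the bench looks moved in the last pictures, and the gripper was open and clear of everything. No check failed or disagreed.

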